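# Turn the cutting board from its fish side to its vegetable side

### The arm

A 6-joint arm with a two-finger parallel gripper is mounted at the origin on the work surface. World frame = base frame: x ahead of the robot, y to its left, z up, the work surface at z = 0. Lengths are in m, angles in rad, forces in N, time in s.
With the tool pointing down it reaches from about 0.375 to 0.9 m from the base axis. Payload 3.1 kg.
Tool frame: the origin (TCP) lies between the finger pads; the fingertips stand 11 mm ahead of it and the grasp point (between the pads) lies 8 mm behind it; z points along the fingers, y is the direction in which the jaws open and shut (so a half turn about z gives the same grasp; the last joint's range is limited). The gripper opens to 85 mm and grips with 20 to 120 N. Pads are 22 mm wide; open, the fingers measure 114 mm over their backs; the gripper's body (76 mm by 85 mm) begins 54 mm behind the grasp point. The pads swing forward as they close: fully open they stand 13 mm farther back than shut.
Start: joints at [1.056, 0.527, 1.433, -0, 1.181, -0.178], TCP at [0.207, 0.59, 0.211] pointing down, gripper open.
Joint ranges: [-3.08, 3.08], [-0.75, 2.2], [0.22, 2.44], [-1.43, 4.57], [0, 2.65], [-2.85, 2.85]. Speed limits (rad/s): [2.79, 2.79, 3.14, 3.14, 3.14, 3.14].

### API

Orientations are given as a unit quaternion [x, y, z, w].
In Python, from station import manip gives the robot as it stands. The module is installed in compiled form; this text tells all that it offers.
- The arm moves only by the tool arm_command, never from a script. Its argument "rows" is a list of rows, each a list of 3 entries, a list of its own where there are three numbers: the shift along the world's x, y, z in mm, then the turn about the world's z in rad, then the closure, from -1 (fully open) to 1 (shut), so that 0 is half open. A call has 1 to 12 rows; each row shifts and turns the commanded pose from where the row before left it; what a row does not reach is not made up. A row lasts 1/8 s, in which the tool goes at most 62.5 mm and 10.7 degrees, less where a joint would pass 70% of its speed; a pose out of reach is approached as far as the arm can. A call with a gripper value outside its range is refused whole. The fingers move at their own pace and stop on an object; "squeeze" is the grip in N (left out, the last holds). Time passes only in rows, so rows that do not move let the fingers close. It gives the time, the measured TCP pose, the force and the opening at its end, in the units of the state.
- manip.sense(): the state, without advancing time (a new reading comes with each control period).
- manip.snapshot(name): name is "scene" or "top" or "wrist"; returns the picture (420x560x3 uint8, blue, green, red); there is no depth.
- manip.get_calibration(name): a dict with "fovy" (degrees; the focal length in pixels is half the picture's height over the tangent of half this angle, whatever the lens; pixels are square), "cx", "cy" (the principal point, pixels), "R" (3x3) and "t" (3): a world point X has camera coordinates R X + t. Camera axes: x right, y down, z forward; pixel columns grow to the right and rows downward; lengths in m; the calibration is good to about 2 mm. A picture is of the moment at which its call begins: read the wrist's pose just before it. get_calibration takes no time and is no camera call; for the wrist camera it gives the pose at the moment of the call.
- manip.sign_off(): hands the job in, once; it reports no verdict.
The state is a dict: "t": time; "q": joint angles; "qd": joint speeds; "tau": joint torques, N m; "tcp_pos": TCP position; "tool_rot": TCP orientation; "force": force on the tool from outside, world axes, zero at the start; "ft_torque": the same for the moment, N m; "finger_gap": opening from 0.0 (shut) to 1.0 (fully open).
Only numpy, scipy, OpenCV 4.12 (cv2) and the standard library are available. Lean on these libraries where they do the work, as an engineer would, in place of code of your own. Each camera call takes 0.05 s, during which the arm holds its last target.

### The job

We are going over to vegetables: set the orange-lidded garnish tub aside in the steel tray, then push the cutting board up the curved steel upstand until it leans there on its own. Take it by its top edge and lay it, green side up, in the middle of the black mat and in line with it, then stand the tub on the middle of the green side. Leave the sauce bottle, the brown jar, the plates and the steel bowl where they stand.

Things in the scene. Friction and masses are not known exactly. Their poses are not given: they have to be found in the camera images.
- board: rigid cutting board, 200 x 150 x 16 mm, about 0.42 kg, one broad side blue (fish), the other green (vegetables); blue side up at the start, a long side towards the upstand. Too wide to grip lying flat. Origin: centre of the green face; x along the 200 mm side, y along the 150 mm side (into the upstand at the start), z out of the blue face
- upstand: fixed curved upstand of wet slippery steel, 260 mm long (x), metal 12 mm thick, free behind. Origin: on the table, middle of the curve's foot; y horizontally into it. Surface (y, z) in mm: 0,0; 22,22; 38,50; top edge 48,80. A board pushed square on, low down, by its near long edge rides up; with that edge at the foot it rests on the top edge, 59 degrees steep, upper edge about 130 mm high
- tub: closed garnish tub, off-white with an orange lid, 100 (x) x 58 (y) x 50 (z) mm, about 0.2 kg, standing on the board at the start. Origin: centre of its underside, z up
- tray: fixed shallow steel tray, 170 (x) x 130 (y) mm outside, 20 mm high, walls and floor 4 to 5 mm. Origin: centre of its underside
- mat: fixed black rubber mat, 250 (x) x 190 (y) x 3 mm. Origin: centre of its underside. It and the tray lie to the robot's right, in either order
- sauce: bystander: amber sauce bottle with a red cap, 66 mm across, 200 mm tall; origin at its foot
- jar: bystander: brown jar with a brass lid, 84 mm across, 100 mm tall; origin at its foot
- plates: bystander: stack of blue and white square plates, 130 x 130 x 44 mm; origin under its middle
- bowl: bystander: small steel bowl, 140 mm across, 65 mm high; origin under its middle
There are look-alikes about, which are no part of the job. What is shaped like the tub but blue is not meant.

How it is judged:
On the way, in this order (a step that is already met when the one before it is completed fails the run):
1. the tub stands upright in the tray, let go (horizontal distance between tub and tray below 0.05 m and angle between tub's own z axis and vertical below 0.15 rad and contact force between tub and tray above 0.3 N and contact force between the fingers and tub below 0.05 N), for 0.2 s.
2. the board leans against the upstand on its own, tipped up steeply, let go (angle between board's own z axis and vertical between 0.85 and 1.5 rad and contact force between board and upstand above 0.2 N and contact force between the fingers and board below 0.05 N and linear speed of board below 0.02 m/s), for 0.3 s.
3. the board lies green side up in the middle of the mat, let go (angle between board's own z axis and vertical above 3.05 rad and x of board in the frame of mat between -0.03 and 0.03 m and y of board in the frame of mat between -0.03 and 0.03 m and angle between the x axis of board and the x axis of mat, either way round below 0.17 rad and height (world z) of board below 0.025 m and contact force between the fingers and board below 0.05 N and linear speed of board below 0.02 m/s), for 0.2 s.
At the end, for the whole second after the job is handed in: The board lies flat, green side up, its centre within 30 mm of the mat's centre along each of the mat's axes and turned less than 0.17 rad from it (either way round); the tub stands upright on it, within 35 mm of its centre; both are let go and at rest (all of step 3 and horizontal distance between tub and board below 0.035 m and angle between tub's own z axis and vertical below 0.15 rad and contact force between tub and board above 0.3 N and contact force between the fingers and tub below 0.05 N and linear speed of tub below 0.02 m/s); the robot touches nothing.
It fails at once if the sauce bottle or the brown jar is knocked over or moved more than 40 mm (distance of any of sauce, jar from where it was at the start of the episode above 0.04 m or angle between any of sauce, jar's own z axis and vertical above 0.4 rad).
It fails at once if the stack of plates or the steel bowl is knocked over or moved more than 40 mm (distance of any of plates, bowl from where it was at the start of the episode above 0.04 m or angle between any of plates, bowl's own z axis and vertical above 0.4 rad).
It fails at once if the tub is tipped over (angle between tub's own z axis and vertical above 1 rad).
It also fails if it takes over 72 s, if anything falls off the work surface, if the arm or the gripper's body presses on something with over 40 N, if the wrist force passes 120 N, or if a joint passes its speed limit or range.

## Working session

There is one attempt and no reset: what is moved stays moved. The work goes in short steps, Python scripts to look and compute and a tool call to move; the robot and the scene stay as the last step left them, time stands still between calls to the robot, and variables do not carry over. Pictures are saved under pics/ and viewed, and the job is handed in when it is done.

Besides the shell and the picture viewer there is one more tool, called after ">>>" as name(argument=value, ...), one argument or row to a line, values as JSON. arm_command: Moves the arm, as the interface text tells. Its arguments: {"type":"object","properties":{"rows":{"type":"array","items":{"type":"array"}},"squeeze":{"type":"number"}},"required":["rows"]}

```bash
mkdir -p pics
python3 - <<'E'
from station import manip
import cv2,numpy as np
s=manip.sense()
print({k:np.round(v,3).tolist() for k,v in s.items()})
for n in ["scene","top"]:
    im=manip.snapshot(n); cv2.imwrite(f"pics/{n}0.png",im)
    c=manip.get_calibration(n); print(n,c)
E
```

```text
{'t': 0.0, 'q': [1.055, 0.528, 1.434, -0.0, 1.181, -0.178], 'qd': [0.001, -0.0, -0.0, 0.003, -0.0, -0.001], 'tau': [0.002, -44.237, -17.802, -0.0, 0.009, -0.0], 'tcp_pos': [0.206, 0.589, 0.21], 'tool_rot': [0.168, 0.986, -0.001, -0.0], 'force': [0.93, 0.163, 0.301], 'ft_torque': [-0.004, 0.035, 0.014], 'finger_gap': 1.001}
scene {'fovy': 56.879189719317075, 'cx': 277.33359762805804, 'cy': 210.67575392088375, 'R': array([[-0.21107248,  0.97731105,  0.01765017],
       [ 0.56975345,  0.13768334, -0.81020016],
       [-0.7942477 , -0.16095471, -0.5858875 ]]), 't': array([ 0.12243007, -0.2348155 ,  1.32684197])}
top {'fovy': 54.41754349292048, 'cx': 274.4186365903365, 'cy': 211.83095645366484, 'R': array([[ 0.01668294, -0.99973615, -0.01578948],
       [-0.98018937, -0.01323562, -0.19761986],
       [ 0.19735873,  0.01877356, -0.98015156]]), 't': array([-0.02314134,  0.53264611,  0.84517897])}
```

View pics/scene0.png

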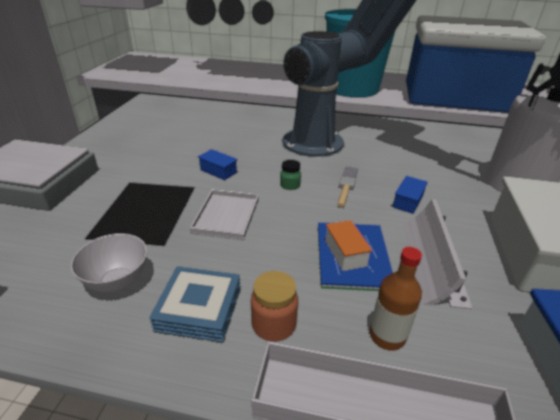

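View pics/top0.png

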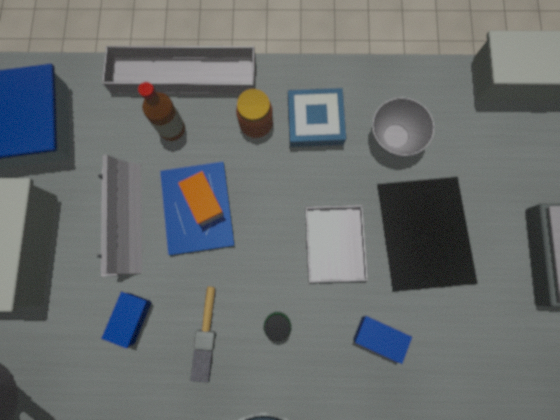

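```bash
cat > h.py <<'E'
import cv2,numpy as np
def ray(c,px):
    px=np.atleast_2d(np.array(px,float)); f=210/np.tan(np.radians(c['fovy'])/2)
    d=np.c_[(px[:,0]-c['cx'])/f,(px[:,1]-c['cy'])/f,np.ones(len(px))]
    R=np.array(c['R']);return -R.T@np.array(c['t']), d@R
def onz(c,px,z):
    o,d=ray(c,px); return o+d*((z-o[2])/d[:,2])[:,None]
def proj(c,X):
    X=np.atleast_2d(X);f=210/np.tan(np.radians(c['fovy'])/2);p=X@np.array(c['R']).T+c['t']
    return np.c_[p[:,0]/p[:,2]*f+c['cx'],p[:,1]/p[:,2]*f+c['cy']]
def mask(im,lo,hi):return cv2.inRange(cv2.cvtColor(im,cv2.COLOR_BGR2HSV),np.array(lo),np.array(hi))
def blobs(m,amin=150):
    m=cv2.morphologyEx(m,cv2.MORPH_OPEN,np.ones((3,3)))
    cs,_=cv2.findContours(m,cv2.RETR_EXTERNAL,cv2.CHAIN_APPROX_NONE)
    return sorted([c for c in cs if cv2.contourArea(c)>amin],key=cv2.contourArea,reverse=True)
E
python3 - <<'E'
import cv2,numpy as np
from h import *
from station import manip
im=cv2.imread('pics/top0.png')
a=cv2.resize(im[70:300,90:350],None,fx=3,fy=2.6,interpolation=cv2.INTER_CUBIC); cv2.imwrite('pics/crop1.png',a)
c=manip.get_calibration('top')
def rep(n,m,z,am=150,roi=None):
    for b in blobs(m,am):
        (u,v)=b[:,0].mean(0)
        if roi and not(roi[0]<u<roi[2] and roi[1]<v<roi[3]):continue
        p=onz(c,cv2.convexHull(b)[:,0],z)[:,:2].astype(np.float32)
        r=cv2.minAreaRect(p*1000); print(n,np.round((u,v)),np.round(r[0],1),np.round(r[1],1),round(r[2],1))
        print('   corners',np.round(cv2.boxPoints(r)).tolist())
rep('orange',mask(im,[5,150,120],[18,255,255]),.066,roi=(170,160,240,240))
rep('blue',mask(im,[105,120,40],[125,255,255]),.016,roi=(100,150,500,400))
rep('dark',mask(im,[0,0,0],[180,255,40]),.003,1500,roi=(350,150,500,300))
rep('white',mask(im,[0,0,170],[180,40,255]),.02,1000,roi=(290,190,380,300))
rep('plates',mask(im,[95,60,40],[115,255,255]),.044,500)
E
```

```text
orange [200. 197.] [561.  148.8] [100.9  56. ] 28.1
   corners [[503.0, 150.0], [530.0, 100.0], [619.0, 148.0], [592.0, 197.0]]
blue [196. 209.] [548.7 165.8] [200.3 148.9] 9.4
   corners [[438.0, 223.0], [462.0, 76.0], [660.0, 109.0], [635.0, 256.0]]
blue [126. 320.] [295.4 306. ] [ 72.2 108.3] 71.6
   corners [[233.0, 289.0], [335.0, 255.0], [358.0, 323.0], [255.0, 357.0]]
blue [383. 340.] [ 264.8 -250.3] [110.5  61.3] 66.7
   corners [[215.0, -289.0], [271.0, -313.0], [315.0, -212.0], [259.0, -187.0]]
dark [429. 236.] [ 500.4 -367. ] [241.4 171.2] 6.1
   corners [[371.0, -295.0], [389.0, -465.0], [630.0, -439.0], [611.0, -269.0]]
white [330. 245.] [ 465.5 -140.4] [150.7  93.2] 0.8
   corners [[390.0, -95.0], [391.0, -188.0], [541.0, -186.0], [540.0, -93.0]]
plates [196. 208.] [543.4 159.9] [198.  148.2] 9.4
   corners [[434.0, 217.0], [458.0, 71.0], [653.0, 103.0], [629.0, 249.0]]
plates [ 27. 111.] [774.1 571.8] [230.2 132.5] 8.6
   corners [[650.0, 620.0], [670.0, 489.0], [898.0, 524.0], [878.0, 654.0]]
plates [316. 117.] [ 762.6 -108.3] [139.1 129.5] 3.0
   corners [[690.0, -47.0], [697.0, -177.0], [836.0, -169.0], [829.0, -40.0]]
plates [126. 320.] [297.1 295.7] [ 73.4 107.9] 71.0
   corners [[234.0, 279.0], [336.0, 243.0], [360.0, 313.0], [258.0, 348.0]]
plates [383. 340.] [ 267.5 -243.8] [110.6  63.2] 66.7
   corners [[217.0, -282.0], [275.0, -307.0], [318.0, -206.0], [260.0, -181.0]]
```

View pics/crop1.png

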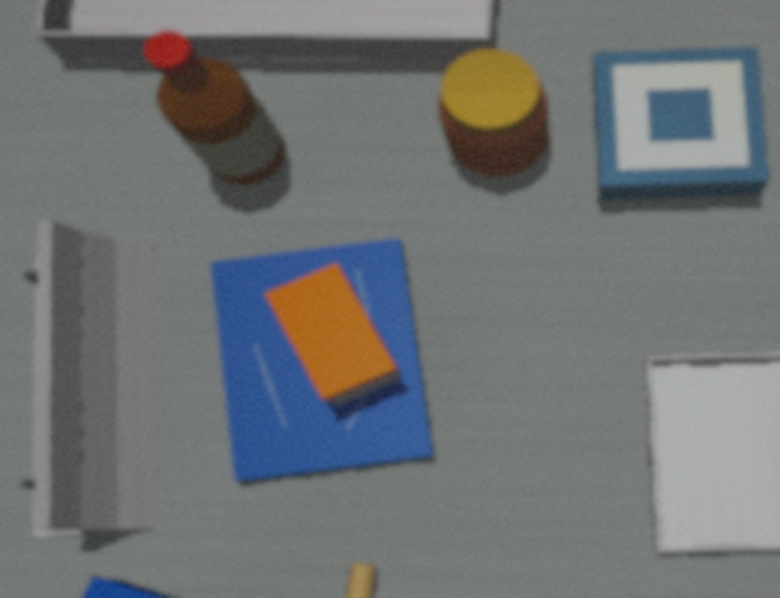

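Run:
```python
import cv2,numpy as np
t=cv2.imread('pics/top0.png');s=cv2.imread('pics/scene0.png')
a=cv2.resize(t[145:290,95:155],None,fx=4,fy=4,interpolation=cv2.INTER_CUBIC)
b=cv2.resize(s[185:330,370:490],None,fx=4,fy=4,interpolation=cv2.INTER_CUBIC)
cv2.imwrite('pics/crop2.png',np.hstack([a,b]))
a=cv2.resize(t[165:300,295:485],None,fx=4,fy=4,interpolation=cv2.INTER_CUBIC);cv2.imwrite('pics/crop3.png',a)
```

```text
(no output)
```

View pics/crop2.png

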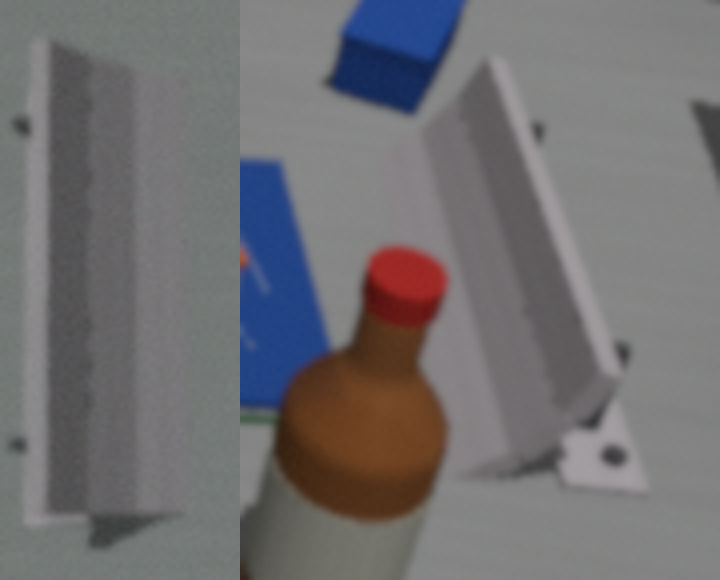

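View pics/crop3.png

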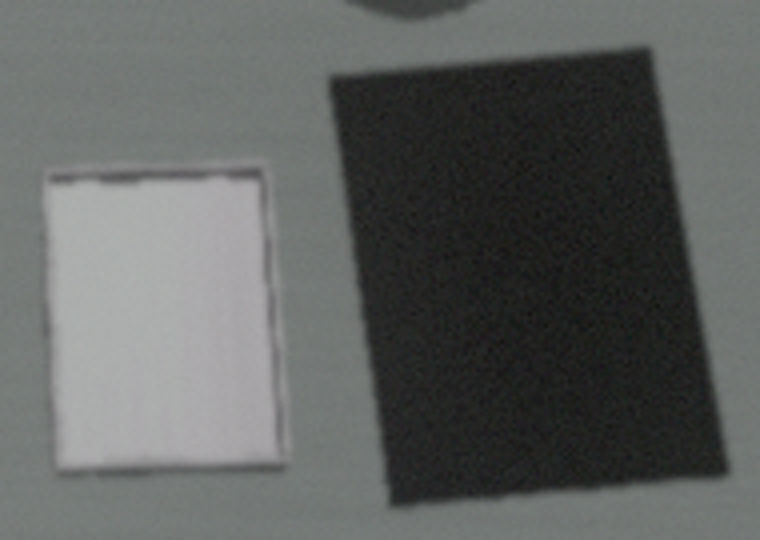

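Run:
```python
import cv2,numpy as np
from h import *
from station import manip
c=manip.get_calibration('top')
def q(n,P,off,z):
    p=onz(c,np.array(P)/4+off,z)[:,:2]*1000
    print(n,np.round(p,1).tolist(),'c',np.round(p.mean(0),1)); d=np.roll(p,-1,0)-p
    print('  len',np.round(np.linalg.norm(d,axis=1),1),'ang',np.round(np.degrees(np.arctan2(d[:,1],d[:,0])),1))
q('mat',[(330,77),(652,47),(729,475),(390,507)],(295,165),.003)
q('tray',[(43,167),(270,160),(290,466),(56,472)],(295,165),.02)
q('rim',[(49,45),(47,515)],(95,145),.08)
q('foot',[(187,78),(183,515)],(95,145),.0)
cs=manip.get_calibration('scene')
def q2(n,P,z):
    p=onz(cs,(np.array(P)-(240,0))/4+(370,185),z)[:,:2]*1000;print(n,np.round(p,1).tolist(),np.degrees(np.arctan2(*(p[1]-p[0])[::-1])))
q2('rim front',[(490,60),(608,378)],.08)
im=cv2.imread('pics/top0.png')
# bystanders: lower image parts
q('sauce foot',[(4*172,4*130)],(0,0),0.0)
q('sauce cap',[(4*146,4*89)],(0,0),0.2)
q('jar lid',[(4*254,4*104)],(0,0),0.1)
q('bowl',[(4*403,4*127)],(0,0),0.06)
q('plates',[(288*4,90*4),(343*4,88*4),(345*4,140*4),(289*4,142*4)],(0,0),0.044)
```

```text
mat [[612.3, -254.9], [632.8, -443.7], [385.7, -468.5], [365.1, -280.0]] c [ 499.  -361.8]
  len [189.9 248.3 189.7 248.4] ang [ -83.8 -174.3   96.2    5.8]
tray [[552.4, -85.8], [558.2, -215.1], [386.2, -221.6], [380.8, -93.2]] c [ 469.4 -154. ]
  len [129.4 172.1 128.5 171.7] ang [ -87.4 -177.8   92.4    2.5]
rim [[647.6, 355.3], [391.3, 331.2]] c [519.5 343.3]
  len [257.4 257.4] ang [-174.6    5.4]
foot [[655.2, 306.2], [395.9, 287.5]] c [525.5 296.9]
  len [259.9 259.9] ang [-175.9    4.1]
rim front [[401.9, 331.6], [657.8, 356.5]] 5.556772980674393
sauce foot [[743.8, 239.2]] c [743.8 239.2]
  len [0.] ang [0.]
sauce cap [[745.5, 238.0]] c [745.5 238. ]
  len [0.] ang [0.]
jar lid [[764.9, 33.0]] c [764.9  33. ]
  len [0.] ang [0.]
bowl [[731.4, -303.2]] c [ 731.4 -303.2]
  len [0.] ang [0.]
plates [[828.7, -42.1], [834.9, -171.7], [705.2, -174.2], [699.0, -45.7]] c [ 766.9 -108.4]
  len [129.8 129.7 128.6 129.8] ang [ -87.3 -178.9   92.8    1.6]
```

Candidates for the tub in the top view are the orange-lidded box on the board (200,198) and the blue boxes at (127,320) and (383,340). I choose the orange-lidded one. The crop confirms an orange lid with off-white sides, 101x56 mm at lid height.

The board is centred at (549,166) mm, yaw 9.4°. The upstand is at 5.3° with its foot at (525,296). The tray is at (469,-154) and the mat at (499,-362), yaw 6°.

>>> arm_command(
  rows=[
    [[35.5,-44,0],0.083,-1],
    [[35.5,-44,0],0.083,-1],
    [[35.5,-44,0],0.083,-1],
    [[35.5,-44,0],0.083,-1],
    [[35.5,-44,0],0.083,-1],
    [[35.5,-44,0],0.083,-1],
    [[35.5,-44,0],0.083,-1],
    [[35.5,-44,0],0.083,-1],
    [[35.5,-44,-30],0.083,-1],
    [[35.5,-44,-40],0.083,-1],
    [[0,0,0],0,-1],
    [[0,0,0],0,-1],
  ],
  squeeze=30,
)

```text
t: 1.6
tcp_pos: [0.5566, 0.1552, 0.1454]
tool_rot: [-0.244, 0.97, 0.0, -0.001]
force: [-0.4, 0.3, 0.1]
finger_gap: 1.003
```

```bash
cat >> h.py <<'E'
def st():
    from station import manip
    s=manip.sense();x,y,z,w=s['tool_rot']
    print('t',round(s['t'],2),'tcp',np.round(np.array(s['tcp_pos'])*1000,1),'jaw',round(float(np.degrees(np.arctan2(y*y-x*x-z*z+w*w,2*(x*y-z*w)))),1),'F',np.round(s['force'],1),'gap',round(s['finger_gap'],3),'q',np.round(s['q'],2))
def shot(n,f):
    from station import manip
    c=manip.get_calibration(n);im=manip.snapshot(n);cv2.imwrite(f,im);return c,im
E
python3 -c "
from h import *
st();shot('wrist','pics/w1.png')"
```

```text
t 1.6 tcp [556.6 155.2 145.4] jaw 118.2 F [-0.4  0.3  0.1] gap 1.003 q [ 0.08  0.55  1.62  0.    0.98 -1.98]
```

View pics/w1.png

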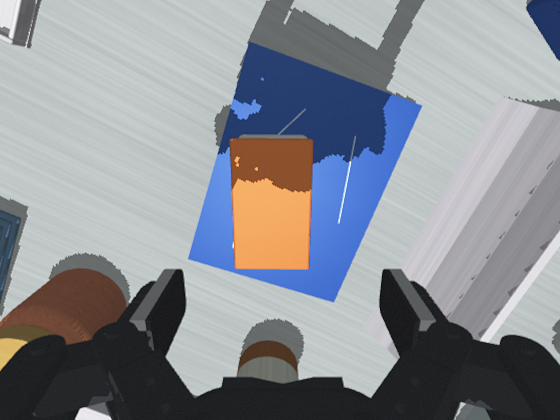

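```bash
python3 -c "
from h import *
from station import manip
st();c=manip.get_calibration('wrist')
for z,P in((.066,[(231,139),(312,139),(309,269),(236,269)]),(.016,[(422,104),(334,302),(189,259),(249,41)])):
  p=onz(c,P,z)[:,:2]*1000;print(np.round(p),p.mean(0));d=np.roll(p,-1,0)-p;print(np.linalg.norm(d,axis=1),np.degrees(np.arctan2(d[:,1],d[:,0])))
"
```

```text
t 1.65 tcp [556.6 155.9 146. ] jaw 118.3 F [-0.8 -0.   0.4] gap 1.001 q [ 0.08  0.55  1.62  0.    0.98 -1.98]
[[530.  99.]
 [503. 150.]
 [594. 199.]
 [622. 147.]] [562.35901443 148.84992853]
[ 57.24543673 103.02078023  58.4894179  103.03071153] [ 118.26190313   28.48805514  -61.73091536 -152.20375489]
[[439. 222.]
 [636. 256.]
 [661. 109.]
 [464.  75.]] [550.18081327 165.79731278]
[200.33178531 148.88055654 199.75430191 149.21861862] [   9.7202579   -80.44130069 -170.1826295    99.78091321]
```

>>> arm_command(
  rows=[
    [[5,-7,-35],0,-1],
    [[0,0,-35],0,-1],
    [[0,0,-25],0,-1],
    [[0,0,-11],0,-1],
    [[0,0,0],0,-1],
    [[0,0,0],0,0.6],
    [[0,0,0],0,0.6],
    [[0,0,0],0,0.6],
    [[0,0,0],0,0.6],
    [[0,0,0],0,0.6],
  ],
  squeeze=30,
)

```text
t: 2.9
tcp_pos: [0.569, 0.1441, 0.0469]
tool_rot: [-0.245, 0.969, -0.004, 0.006]
force: [-1.1, -14.4, 29.9]
finger_gap: 0.365
```

```bash
python3 -c "
from h import *
st()"
```

```text
t 2.9 tcp [569.  144.1  46.9] jaw 118.4 F [ -1.1 -14.4  29.9] gap 0.365 q [ 0.06  0.7   1.66 -0.01  0.76 -2.  ]
```

```bash
python3 -c "
from h import *
shot('wrist','pics/w2.png');c,im=shot('scene','pics/s2.png')
cv2.imwrite('pics/s2c.png',cv2.resize(im[150:330,290:470],None,fx=3,fy=3))"
```

```text
(no output)
```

View pics/w2.png

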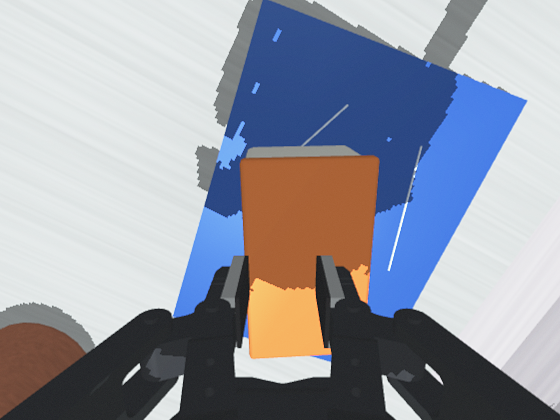

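View pics/s2c.png

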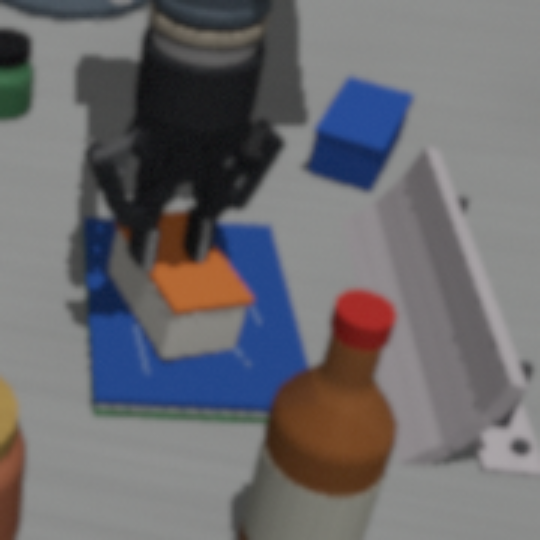

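```bash
python3 -c "
from h import *
from station import manip
st();s=manip.sense();X=s['tcp_pos']
for n in('wrist','scene','top'):
  c=manip.get_calibration(n)
  print(n,proj(c,[X,X+np.array([0,0,-.011]),X+np.array([0,0,.02])]).round(),(-np.array(c['R']).T@c['t']).round(3))
  pass
c=manip.get_calibration('wrist')
p=onz(c,[(243,157),(379,155),(370,300)],.066)*1000;print(p.round(), np.linalg.norm(p[1]-p[0]))
c=manip.get_calibration('scene')
f=lambda u,v:(290+u/3,150+v/3)
p=onz(c,[f(115,235),f(185,212),f(255,300),f(165,312)],.066)*1000;print(p.round(),p.mean(0))
c,im=shot('top','pics/t2.png');cv2.imwrite('pics/t2c.png',cv2.resize(im[130:280,110:290],None,fx=4,fy=4))
"
```

```text
t 3.0 tcp [569.  144.1  46.8] jaw 118.4 F [ -1.2 -15.2  29.2] gap 0.369 q [ 0.06  0.7   1.66 -0.01  0.76 -2.  ]
wrist [[284. 253.]
 [285. 244.]
 [284. 273.]] [0.497 0.106 0.208]
scene [[345. 244.]
 [344. 248.]
 [346. 237.]] [1.213 0.126 0.585]
top [[204. 196.]
 [205. 197.]
 [202. 193.]] [ 0.356 -0.032  0.933]
[[529. 103.  66.]
 [501. 153.  66.]
 [563. 188.  66.]] 57.234996805075724
[[548. 104.  66.]
 [508. 152.  66.]
 [596. 204.  66.]
 [622. 145.  66.]] [568.42489414 151.41673111  66.        ]
```

View pics/t2c.png

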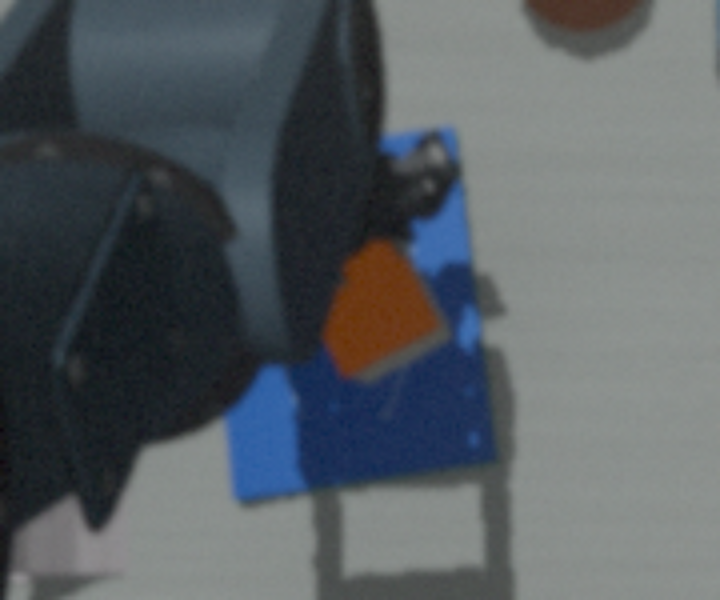

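```bash
python3 -c "
from h import *
from station import manip
s=manip.sense();X=np.array(s['tcp_pos']);from scipy.spatial.transform import Rotation as R
r=R.from_quat(s['tool_rot']).as_matrix();c=manip.get_calibration('wrist')
print(r.round(3))
for half in(.0155,.0425):
 for sg in(-1,1):
  for b in(.011,0,-.008,-.02,-.03):
   for w in (-.011,.011): print(half*sg,b,w,proj(c,X+r@[w,half*sg,b]).round())
"
```

```text
[[-0.88  -0.475  0.015]
 [-0.475  0.88  -0.005]
 [-0.01  -0.012 -1.   ]]
-0.0155 0.011 -0.011 [[257. 262.]]
-0.0155 0.011 0.011 [[256. 226.]]
-0.0155 0 -0.011 [[256. 272.]]
-0.0155 0 0.011 [[255. 234.]]
-0.0155 -0.008 -0.011 [[254. 280.]]
-0.0155 -0.008 0.011 [[253. 241.]]
-0.0155 -0.02 -0.011 [[252. 293.]]
-0.0155 -0.02 0.011 [[251. 251.]]
-0.0155 -0.03 -0.011 [[251. 305.]]
-0.0155 -0.03 0.011 [[249. 261.]]
0.0155 0.011 -0.011 [[312. 262.]]
0.0155 0.011 0.011 [[313. 226.]]
0.0155 0 -0.011 [[313. 272.]]
0.0155 0 0.011 [[314. 234.]]
0.0155 -0.008 -0.011 [[315. 280.]]
0.0155 -0.008 0.011 [[316. 241.]]
0.0155 -0.02 -0.011 [[317. 293.]]
0.0155 -0.02 0.011 [[318. 251.]]
0.0155 -0.03 -0.011 [[319. 305.]]
0.0155 -0.03 0.011 [[321. 261.]]
-0.0425 0.011 -0.011 [[210. 262.]]
-0.0425 0.011 0.011 [[207. 226.]]
-0.0425 0 -0.011 [[205. 272.]]
-0.0425 0 0.011 [[202. 234.]]
-0.0425 -0.008 -0.011 [[202. 280.]]
-0.0425 -0.008 0.011 [[199. 241.]]
-0.0425 -0.02 -0.011 [[196. 293.]]
-0.0425 -0.02 0.011 [[193. 251.]]
-0.0425 -0.03 -0.011 [[191. 305.]]
-0.0425 -0.03 0.011 [[187. 261.]]
0.0425 0.011 -0.011 [[359. 262.]]
0.0425 0.011 0.011 [[362. 226.]]
0.0425 0 -0.011 [[363. 272.]]
0.0425 0 0.011 [[367. 234.]]
0.0425 -0.008 -0.011 [[367. 280.]]
0.0425 -0.008 0.011 [[370. 241.]]
0.0425 -0.02 -0.011 [[373. 293.]]
0.0425 -0.02 0.011 [[377. 251.]]
0.0425 -0.03 -0.011 [[378. 305.]]
0.0425 -0.03 0.011 [[383. 261.]]
```

>>> arm_command(
  rows=[
    [[0,0,15],0,0.6],
    [[0,0,30],0,0.6],
    [[0,0,30],0,-1],
    [[0,0,0],0,-1],
    [[0,0,0],0,-1],
    [[0,0,0],0,-1],
    [[0,0,0],0,-1],
  ],
)

```text
t: 3.92
tcp_pos: [0.5615, 0.1482, 0.1137]
tool_rot: [-0.244, 0.97, 0.0, -0.001]
force: [-0.5, -0.5, 0.1]
finger_gap: 0.999
```

```bash
python3 -c "
from h import *
st();shot('wrist','pics/w3.png');c,im=shot('scene','pics/s3.png')
cv2.imwrite('pics/s3c.png',cv2.resize(im[130:310,270:450],None,fx=3,fy=3))"
```

```text
t 3.92 tcp [561.5 148.2 113.7] jaw 118.3 F [-0.5 -0.5  0.1] gap 0.999 q [ 0.07  0.6   1.63 -0.    0.91 -2.  ]
```

View pics/w3.png

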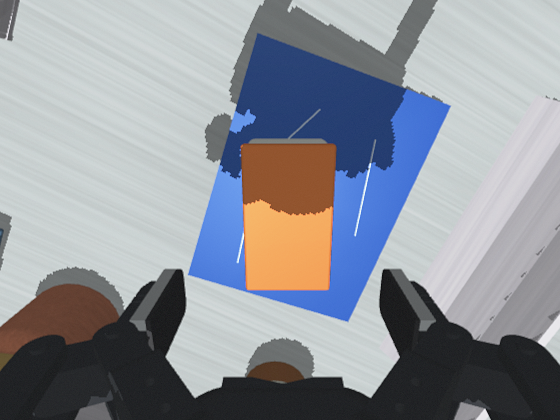

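View pics/s3c.png

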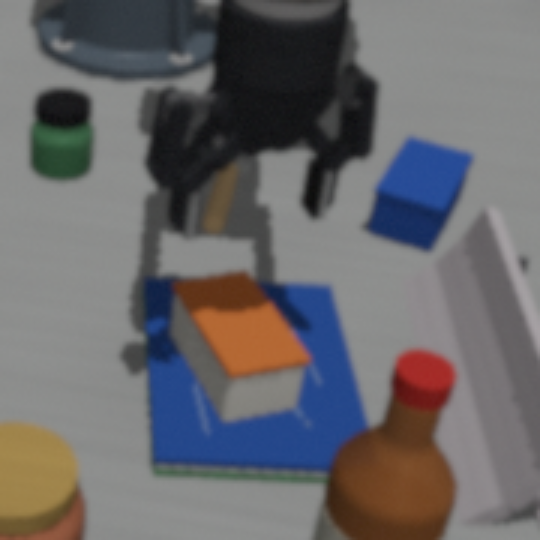

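```bash
python3 -c "
from h import *
from station import manip
st();cw=manip.get_calibration('wrist');cs=manip.get_calibration('scene')
def tri(a,b):
  o1,d1=ray(cw,a);o2,d2=ray(cs,b);d1=d1[0];d2=d2[0]
  A=np.c_[d1,-d2];k=np.linalg.lstsq(A,o2-o1,rcond=None)[0];p=o1+d1*k[0];r=o2+d2*k[1];print((p*1000).round(),(r*1000).round(),np.linalg.norm(p-r))
tri((282,270),(352.7,205.3));tri((172,270),(329.3,208.3));tri((392,270),(376,202.3))
print(proj(cs,[[.5615,.1482,.1137],[.5615,.1482,.133],[.5615,.1482,.143]]))
c=cw
for z,P in((.066,[(242,144),(335,144),(330,290),(247,289)]),(.016,[(450,106),(349,321),(189,277),(257,34)])):
  p=onz(c,P,z)[:,:2]*1000;print(np.round(p),p.mean(0));d=np.roll(p,-1,0)-p;print(np.linalg.norm(d,axis=1),np.degrees(np.arctan2(d[:,1],d[:,0])))
"
```

```text
t 4.03 tcp [561.8 148.2 114.1] jaw 118.3 F [-0.   0.2  0.1] gap 1.001 q [ 0.07  0.6   1.63 -0.    0.91 -2.  ]
[558. 145. 140.] [558. 147. 141.] 0.002568585847350307
[581. 101. 142.] [581. 103. 142.] 0.001306704183159627
[536. 190. 138.] [535. 193. 140.] 0.004029833269649798
[[351.29020591 217.24247892]
 [352.53313328 209.55551251]
 [353.19143453 205.48420496]]
[[529. 101.]
 [502. 152.]
 [592. 202.]
 [620. 149.]] [560.90923588 151.05679645]
[ 57.31371713 103.06110459  58.94973778 102.24375813] [ 118.25017947   29.03830919  -62.53499808 -151.86911372]
[[441. 222.]
 [636. 255.]
 [663. 109.]
 [465.  75.]] [551.18811366 165.50537101]
[197.97986743 148.63066095 200.73711104 149.13550846] [   9.68870927  -79.44763522 -170.16262903   99.49037328]
```

>>> arm_command(
  rows=[
    [[0,1,-35],0,-1],
    [[0,0,-30],0,-1],
    [[0,0,-20],0,-1],
    [[0,0,-16],0,-1],
    [[0,0,0],0,-1],
    [[0,0,0],0,0.6],
    [[0,0,0],0,0.6],
    [[0,0,0],0,0.6],
    [[0,0,0],0,0.6],
  ],
  squeeze=30,
)

```text
t: 5.15
tcp_pos: [0.5629, 0.1494, 0.0149]
tool_rot: [-0.244, 0.97, -0.0, 0.001]
force: [-0.7, 1.0, 5.9]
finger_gap: 0.673
```

```bash
python3 -c "
from h import *
st();shot('wrist','pics/w4.png')"
```

```text
t 5.15 tcp [562.9 149.4  14.9] jaw 118.3 F [-0.7  1.   5.9] gap 0.673 q [ 0.07  0.75  1.68  0.    0.71 -2.  ]
```

View pics/w4.png

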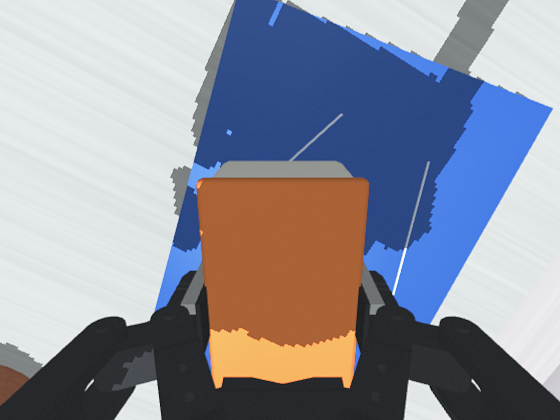

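>>> arm_command(
  rows=[
    [[0,0,20],0,0.6],
    [[0,0,40],0,0.6],
    [[-15.7,-50.5,10],-0.076,0.6],
    [[-15.7,-50.5,0],-0.076,0.6],
    [[-15.7,-50.5,0],-0.076,0.6],
    [[-15.7,-50.5,0],-0.076,0.6],
    [[-15.7,-50.5,0],-0.076,0.6],
    [[-15.7,-50.5,0],-0.076,0.6],
    [[0,0,0],0,0.6],
    [[0,0,0],0,0.6],
    [[0,0,0],0,0.6],
  ],
  squeeze=30,
)

```text
t: 6.58
tcp_pos: [0.4679, -0.1524, 0.0837]
tool_rot: [-0.02, 1.0, 0.0, -0.0]
force: [0.4, 0.3, -2.5]
finger_gap: 0.672
```

```bash
python3 -c "
from h import *
st();shot('wrist','pics/w5.png')"
```

```text
t 6.58 tcp [ 467.9 -152.4   83.7] jaw 92.2 F [ 0.4  0.3 -2.5] gap 0.672 q [-0.54  0.56  1.88  0.    0.71 -2.15]
```

View pics/w5.png

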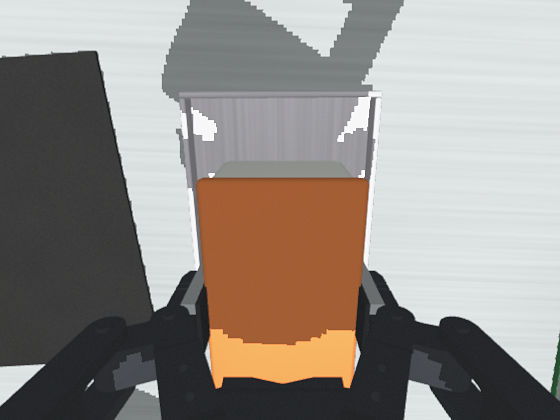

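>>> arm_command(
  rows=[
    [[0,0,-35],0,0.6],
    [[0,0,-25],0,0.6],
    [[0,0,-12],0,0.6],
    [[0,0,-7],0,0.6],
    [[0,0,0],0,0.6],
    [[0,0,0],0,-0.65],
    [[0,0,0],0,-0.65],
    [[0,0,0],0,-0.65],
  ],
)

```text
t: 7.62
tcp_pos: [0.4684, -0.1541, 0.0054]
tool_rot: [-0.019, 1.0, -0.0, 0.001]
force: [-0.6, 0.8, -0.6]
finger_gap: 0.827
```

```bash
python3 -c "
from h import *
st()"
```

```text
t 7.62 tcp [ 468.4 -154.1    5.4] jaw 92.1 F [-0.6  0.8 -0.6] gap 0.827 q [-0.54  0.71  1.91 -0.    0.52 -2.15]
```

>>> arm_command(
  rows=[
    [[0,0,35],0,-0.65],
    [[0,0,50],0,-0.65],
    [[10,24,10],-0.168,-0.65],
    [[10,24,0],-0.168,-0.65],
    [[10,24,0],-0.168,-1],
    [[10,24,0],-0.168,-1],
    [[10,24,0],-0.168,-1],
    [[10,24,0],-0.168,-1],
    [[10,24,0],-0.168,-1],
    [[10,24,0],-0.168,-1],
    [[10,24,0],-0.17,-1],
    [[0,0,0],0,-1],
  ],
)

```text
t: 9.12
tcp_pos: [0.5584, 0.0635, 0.1]
tool_rot: [0.672, 0.741, 0.0, 0.0]
force: [0.0, 0.8, -0.5]
finger_gap: 1.002
```

```bash
python3 -c "
from h import *
st();shot('top','pics/t6.png');shot('wrist','pics/w6.png')"
```

```text
t 9.12 tcp [558.4  63.5 100. ] jaw 5.6 F [ 0.   0.8 -0.5] gap 1.002 q [-0.09  0.6   1.69  0.    0.85 -0.18]
```

View pics/t6.png

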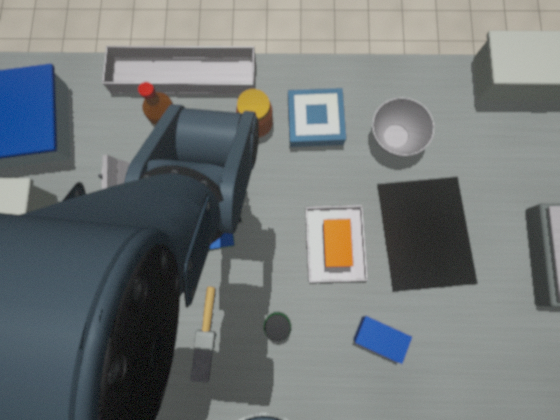

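View pics/w6.png

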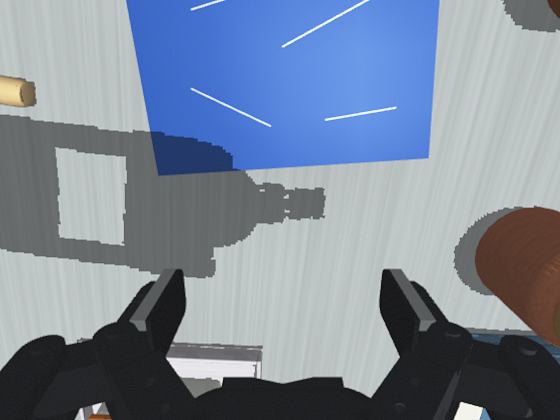

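>>> arm_command(
  rows=[
    [[0,0,-40],0,0],
    [[0,0,-35],0,0],
    [[0,0,-25],0,0],
    [[0,0,-10],0,0],
    [[0,0,-5],0,0],
    [[0,0,0],0,0],
    [[0,0,0],0,0],
  ],
)

```text
t: 10.1
tcp_pos: [0.5587, 0.0621, -0.0143]
tool_rot: [0.673, 0.74, 0.001, 0.001]
force: [-0.2, -0.8, 0.1]
finger_gap: 0.502
```

```bash
python3 -c "
from h import *
st();c,im=shot('scene','pics/s7.png')
cv2.imwrite('pics/s7c.png',cv2.resize(im[150:330,250:480],None,fx=3,fy=3))"
```

```text
t 10.1 tcp [558.7  62.1 -14.3] jaw 5.4 F [-0.2 -0.8  0.1] gap 0.502 q [-0.09  0.79  1.74 -0.    0.61 -0.18]
```

View pics/s7c.png

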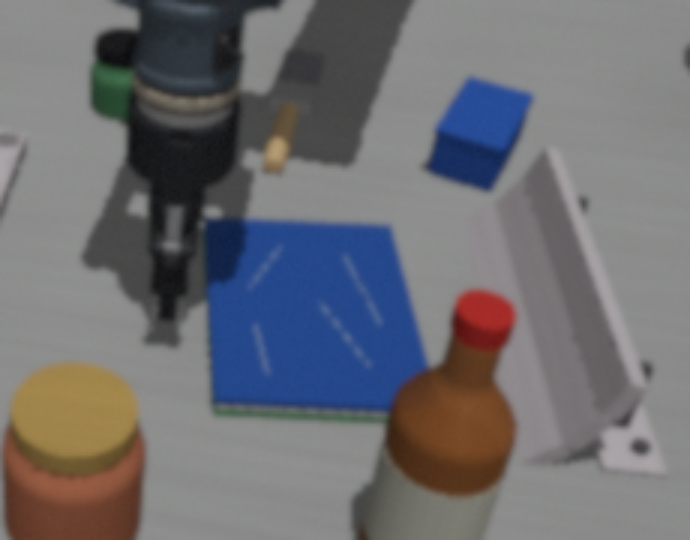

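```bash
python3 -c "
from h import *
from station import manip
c=manip.get_calibration('scene')
for z in (0,.006,.012,.018): print(z,((proj(c,[[.5587+d,.0621+d*.09,z] for d in(.021,.035)])-[250,150])*3).round())"
```

```text
0 [[167. 324.]
 [166. 337.]]
0.006 [[168. 318.]
 [166. 331.]]
0.012 [[168. 312.]
 [167. 325.]]
0.018 [[169. 305.]
 [167. 318.]]
```

>>> arm_command(
  rows=[
    [[-1.0,11,-2],0,0],
    [[-1.4,15,0],0,0],
    [[-1.4,15,0],0,0],
    [[-1.4,15,0],0,0],
    [[-1.4,15,0],0,0],
    [[-1.4,15,0],0,0],
    [[-1.4,15,0],0,0],
    [[-1.4,15,0],0,0],
    [[-0.9,10,0],0,0],
    [[0,0,0],0,0],
  ],
)

```text
t: 11.4
tcp_pos: [0.5452, 0.1888, -0.0181]
tool_rot: [0.673, 0.74, -0.001, -0.001]
force: [0.1, -4.0, -3.3]
finger_gap: 0.5
```

```bash
python3 -c "
from h import *
st();shot('wrist','pics/w8.png');c,im=shot('scene','pics/s8.png')
cv2.imwrite('pics/s8c.png',cv2.resize(im[150:330,250:480],None,fx=3,fy=3))"
```

```text
t 11.4 tcp [545.2 188.8 -18.1] jaw 5.4 F [ 0.1 -4.  -3.3] gap 0.5 q [ 0.14  0.81  1.7  -0.    0.64  0.05]
```

View pics/s8c.png

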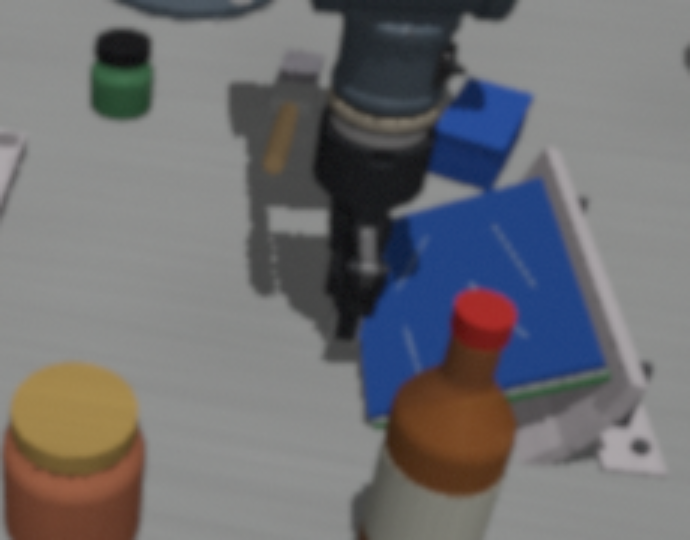

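View pics/w8.png

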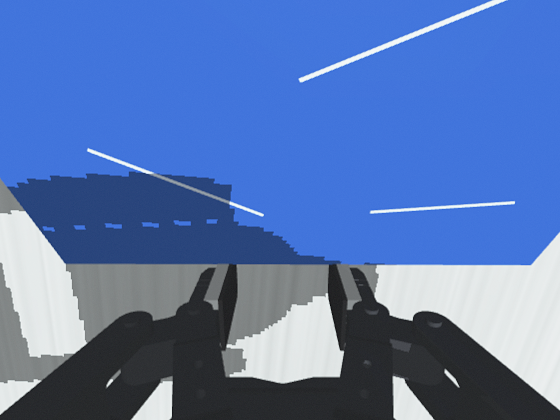

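>>> arm_command(
  rows=[
    [[-0.9,10,1],0,0],
    [[-0.9,10,0],0,0],
    [[-0.9,10,0],0,0],
    [[-0.9,10,0],0,0],
    [[-0.9,10,0],0,0],
    [[-0.9,10,0],0,0],
    [[-0.9,8,0],0,0],
    [[0,0,0],0,0],
  ],
)

```text
t: 12.5
tcp_pos: [0.5401, 0.2574, -0.016]
tool_rot: [0.673, 0.74, 0.001, -0.0]
force: [0.0, 0.1, -0.2]
finger_gap: 0.496
```

```bash
python3 -c "
from h import *
st();shot('wrist','pics/w9.png');c,im=shot('scene','pics/s9.png')
cv2.imwrite('pics/s9c.png',cv2.resize(im[120:330,300:500],None,fx=3,fy=2.8))"
```

```text
t 12.5 tcp [540.1 257.4 -16. ] jaw 5.4 F [ 0.   0.1 -0.2] gap 0.496 q [0.26 0.82 1.64 0.   0.68 0.16]
```

View pics/s9c.png

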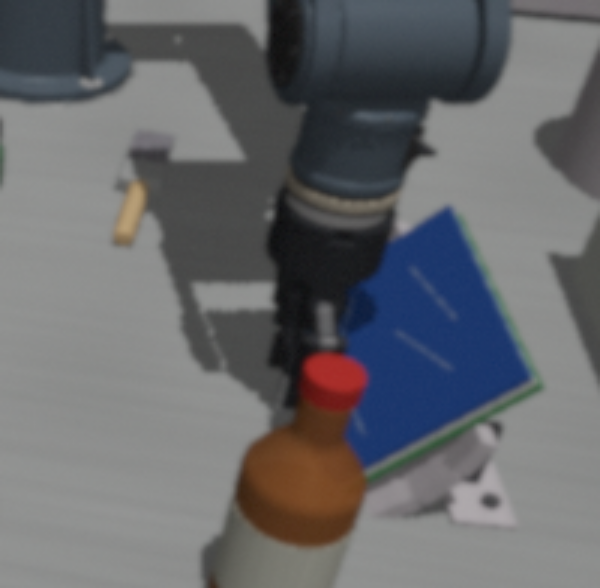

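View pics/w9.png

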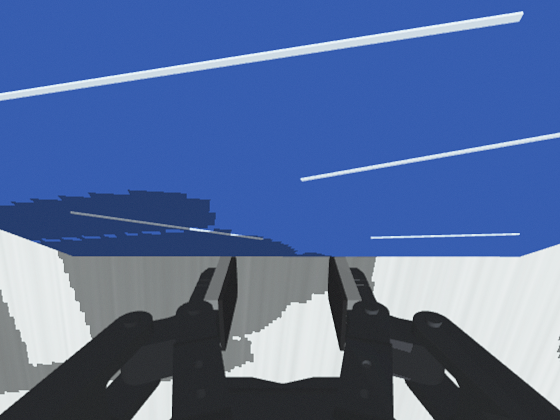

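>>> arm_command(
  rows=[
    [[-0.5,5,0],0,0],
    [[-0.5,5,0],0,0],
    [[-0.5,5,0],0,0],
    [[0,0,0],0,0],
  ],
)

```text
t: 13.1
tcp_pos: [0.5382, 0.2717, -0.0162]
tool_rot: [0.673, 0.74, -0.0, -0.0]
force: [0.5, -1.7, -0.4]
finger_gap: 0.502
```

```bash
python3 -c "
from h import *
st();c,im=shot('scene','pics/s10.png')
cv2.imwrite('pics/s10c.png',cv2.resize(im[120:330,300:500],None,fx=3,fy=2.8))"
```

```text
t 13.1 tcp [538.2 271.7 -16.2] jaw 5.4 F [ 0.5 -1.7 -0.4] gap 0.502 q [0.28 0.82 1.63 0.   0.69 0.19]
```

View pics/s10c.png

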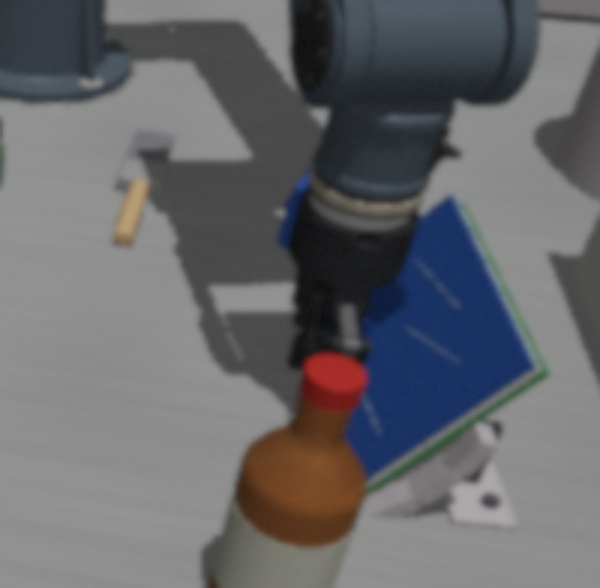

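>>> arm_command(
  rows=[
    [[1.4,-15,0],0,0],
    [[3,-30,0],0,0],
    [[5,-45,10],0,0],
    [[0,0,55],-0.17,-1],
    [[0,0,55],-0.18,-1],
    [[0,0,50],-0.18,-1],
    [[0,0,0],-0.18,-1],
  ],
)

```text
t: 14.02
tcp_pos: [0.5516, 0.1811, 0.159]
tool_rot: [0.89, 0.456, 0.006, 0.002]
force: [-0.5, -0.6, -0.2]
finger_gap: 0.998
```

```bash
python3 -c "
from h import *
st();c,im=shot('scene','pics/s11.png')
shot('wrist','pics/w11.png')
cv2.imwrite('pics/s11c.png',cv2.resize(im[120:330,300:500],None,fx=3,fy=2.8))"
```

```text
t 14.03 tcp [551.6 181.1 159. ] jaw -35.7 F [-0.5 -0.6 -0.2] gap 0.998 q [0.12 0.53 1.61 0.   0.99 0.75]
```

View pics/s11c.png

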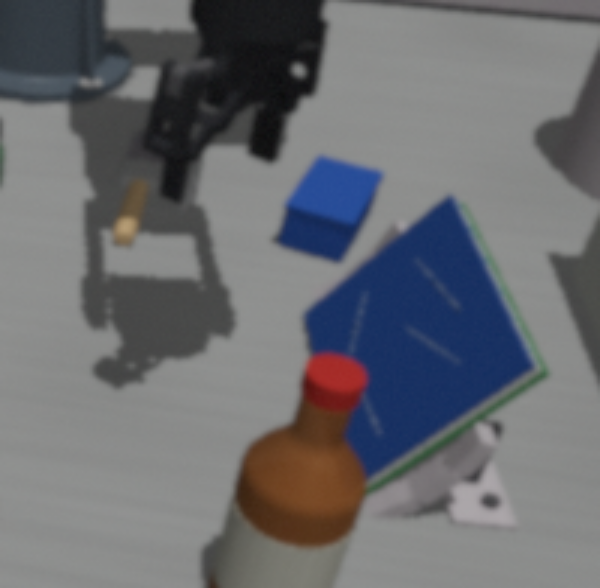

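View pics/w11.png

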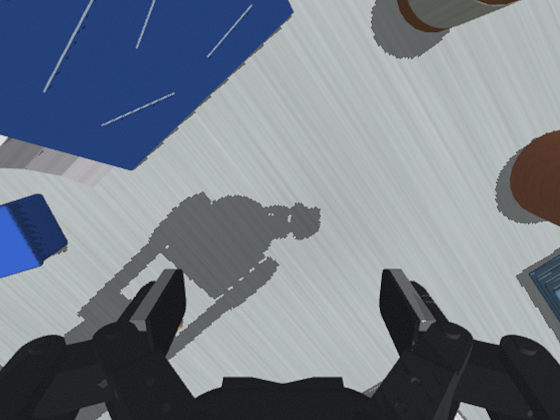

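```bash
python3 -c "
from h import *
from station import manip
c=manip.get_calibration('scene');f=lambda u,v:(300+u/3,120+v/2.8)
fo=np.array([525.5,296]);a=np.radians(5.3);M=np.array([[np.cos(a),np.sin(a)],[-np.sin(a),np.cos(a)]])
for n,z,P in(('bluetop',.137,[(450,198),(530,367)]),('greentop',.129,[(465,208),(546,374)]),('bluebot',.008,[(304,318),(360,485)])):
  p=onz(c,[f(*q) for q in P],z)[:,:2]*1000;print(n,p.round(),np.linalg.norm(p[1]-p[0]),((p-fo)@M.T).round())
"
```

```text
bluetop [[447. 349.]
 [642. 367.]] 195.84652747125293 [[-73.  60.]
 [123.  60.]]
greentop [[446. 362.]
 [637. 380.]] 191.69055656075454 [[-73.  73.]
 [118.  73.]]
bluebot [[453. 273.]
 [637. 301.]] 186.82987863677224 [[-75. -16.]
 [112.  -5.]]
```

>>> arm_command(
  rows=[
    [[-2,36,0],-0.171,-1],
    [[-2,36,0],-0.171,-1],
    [[-2,36,0],-0.171,-1],
    [[-2,36,0],-0.171,-1],
    [[-2,36,0],-0.171,-1],
    [[0,0,0],0,-1],
    [[0,0,0],0,-1],
  ],
  squeeze=20,
)

```text
t: 15.0
tcp_pos: [0.5373, 0.3603, 0.1528]
tool_rot: [0.999, 0.051, -0.001, 0.001]
force: [-0.2, -0.1, 0.5]
finger_gap: 0.999
```

```bash
python3 -c "
from h import *
st();c,im=shot('scene','pics/s12.png')
shot('wrist','pics/w12.png')
cv2.imwrite('pics/s12c.png',cv2.resize(im[90:330,300:500],None,fx=3,fy=2.5))"
```

```text
t 15.0 tcp [537.3 360.3 152.8] jaw -84.1 F [-0.2 -0.1  0.5] gap 0.999 q [ 0.42  0.62  1.43 -0.    1.09  1.89]
```

View pics/s12c.png

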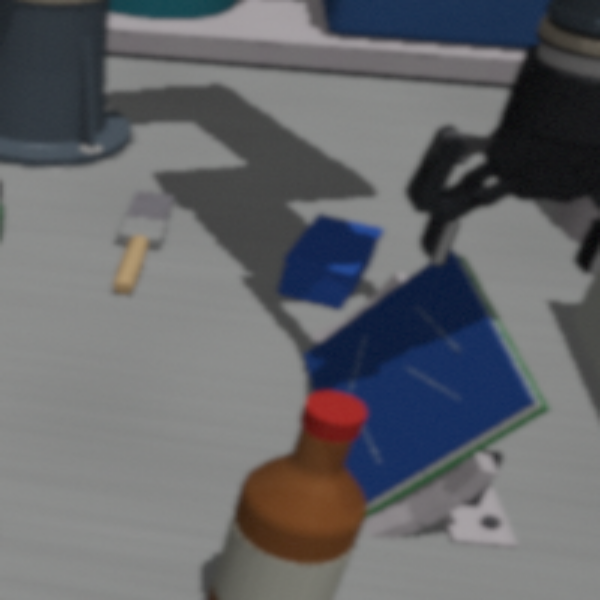

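View pics/w12.png

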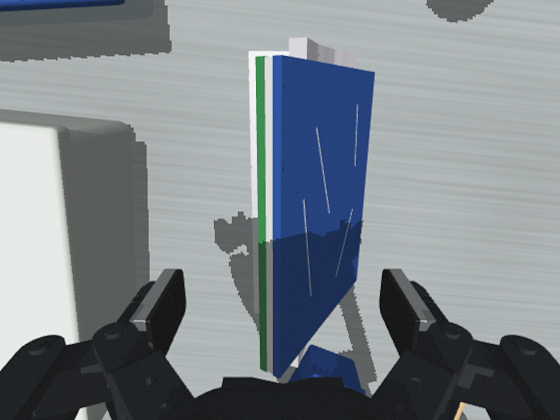

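```bash
python3 -c "
from h import *
from station import manip
c=manip.get_calibration('wrist')
fo=np.array([525.5,296]);a=np.radians(5.3);M=np.array([[np.cos(a),np.sin(a)],[-np.sin(a),np.cos(a)]])
for n,z,P in(('bluetop',.137,[(274,55),(275,376)]),('greentop',.129,[(257,57),(262,370)]),('tcp',.01,[(284,253)])):
  p=onz(c,P,z)[:,:2]*1000;print(n,p.round(),np.linalg.norm(p[1]-p[0]) if len(p)>1 else '',((p-fo)@M.T).round())
st();print(M@(np.array(manip.sense()['tcp_pos'])[:2]*1000-fo))
"
```

```text
bluetop [[635. 373.]
 [440. 354.]] 196.08567889174213 [[116.  66.]
 [-80.  65.]]
greentop [[634. 381.]
 [436. 363.]] 198.71295735872783 [[116.  75.]
 [-83.  74.]]
tcp [[468. 350.]]  [[-52.  59.]]
t 15.1 tcp [537.7 359.9 153.3] jaw -84.3 F [-0.2  0.2 -0.1] gap 0.999 q [ 0.42  0.62  1.43 -0.    1.09  1.89]
[18.08927855 62.44844068]
```

>>> arm_command(
  rows=[
    [[0,1.5,-30],0,-1],
    [[0,0,-25],0,-1],
    [[0,0,-17],0,-1],
    [[0,0,0],0,-0.2],
    [[0,0,0],0,-0.2],
    [[0,0,0],0,-0.2],
    [[0.9,-10,0],0,-0.2],
    [[0.9,-10,0],0,-0.2],
    [[0.9,-10,0],0,-0.2],
    [[0.9,-10,0],0,-0.2],
    [[0,0,0],0,-0.2],
  ],
)

```text
t: 16.48
tcp_pos: [0.5414, 0.3214, 0.0816]
tool_rot: [0.999, 0.049, -0.0, 0.0]
force: [-0.1, 0.9, -1.0]
finger_gap: 0.603
```

```bash
python3 -c "
from h import *
st();c,im=shot('scene','pics/s13.png')
shot('wrist','pics/w13.png')
cv2.imwrite('pics/s13c.png',cv2.resize(im[90:330,300:500],None,fx=3,fy=2.5))"
```

```text
t 16.48 tcp [541.4 321.4  81.6] jaw -84.4 F [-0.1  0.9 -1. ] gap 0.603 q [ 0.36  0.7   1.52 -0.    0.92  1.83]
```

View pics/s13c.png

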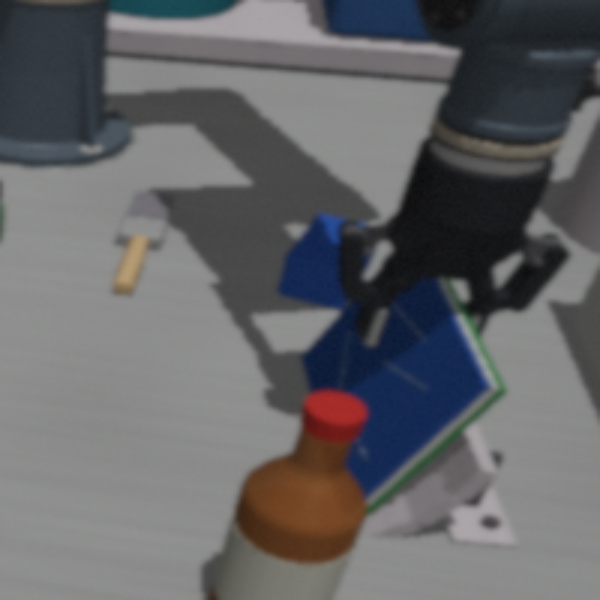

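View pics/w13.png

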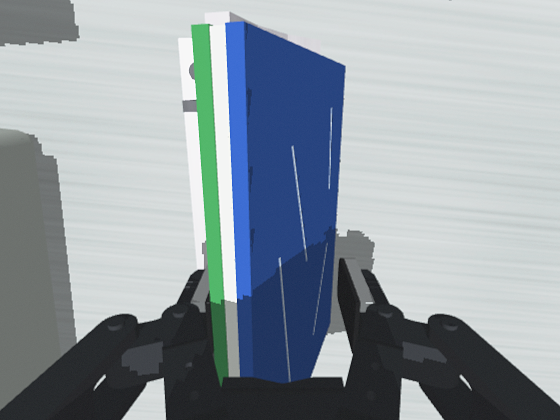

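>>> arm_command(
  rows=[
    [[0.9,-10,0],0,-0.2],
    [[0.9,-10,0],0,-0.2],
    [[0.9,-10,0],0,-0.2],
    [[0,0,0],0,-0.2],
    [[0,0,0],0,0.1],
    [[0,0,0],0,0.3],
    [[0,0,0],0,0.5],
    [[0,0,0],0,0.8],
    [[0,0,0],0,0.8],
    [[0,0,0],0,0.8],
    [[0,0,0],0,0.8],
  ],
  squeeze=20,
)

```text
t: 17.95
tcp_pos: [0.5441, 0.2922, 0.0818]
tool_rot: [0.999, 0.05, -0.0, 0.0]
force: [-0.2, -4.3, 1.2]
finger_gap: 0.187
```

```bash
python3 -c "
from h import *
st();c,im=shot('scene','pics/s14.png')
shot('wrist','pics/w14.png')
cv2.imwrite('pics/s14c.png',cv2.resize(im[90:330,300:500],None,fx=3,fy=2.5))"
```

```text
t 17.95 tcp [544.1 292.2  81.8] jaw -84.3 F [-0.2 -4.3  1.2] gap 0.187 q [ 0.31  0.68  1.56 -0.    0.9   1.78]
```

View pics/s14c.png

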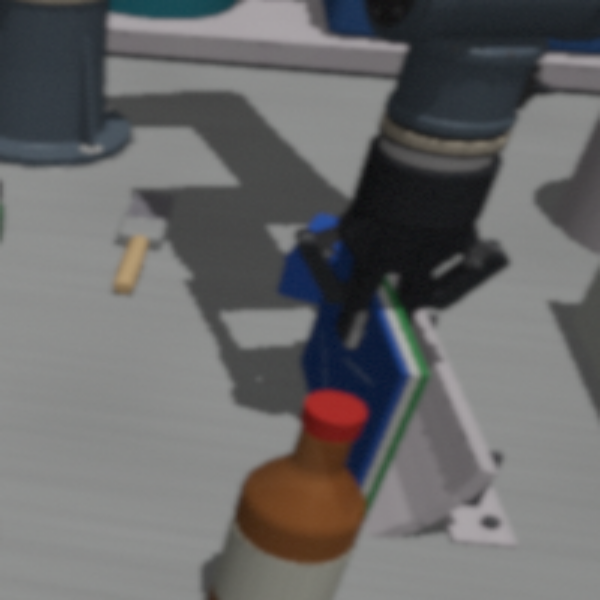

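View pics/w14.png

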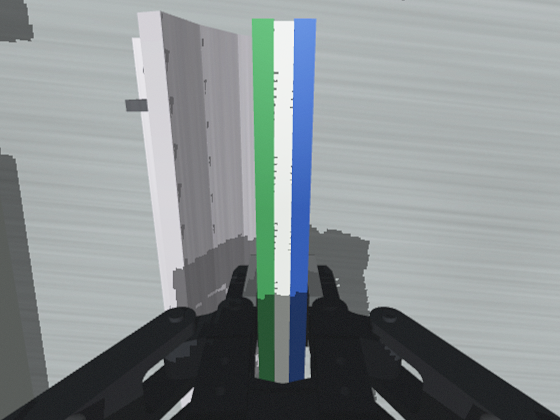

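>>> arm_command(
  rows=[
    [[0,0,0],0,0.8],
    [[0,0,15],0,0.8],
    [[0,0,30],0,0.8],
    [[0,0,30],0,0.8],
    [[-1,-12,5],0,0.8],
    [[-2.2,-24,0],0,0.8],
    [[-3.3,-36,0],0,0.8],
    [[-3.7,-40,0],0,0.8],
    [[-3.7,-40,0],0,0.8],
    [[-3.7,-40,0],0,0.8],
    [[-3.7,-40,0],0,0.8],
    [[-3.7,-40,0],0,0.8],
  ],
  squeeze=70,
)

```text
t: 19.55
tcp_pos: [0.5178, 0.0196, 0.1608]
tool_rot: [0.999, 0.05, -0.001, -0.001]
force: [-0.2, -0.1, -4.7]
finger_gap: 0.178
```

```bash
python3 -c "
from h import *
st();c,im=shot('scene','pics/s15.png')"
```

```text
t 19.55 tcp [517.8  19.6 160.8] jaw -84.3 F [-0.2 -0.1 -4.7] gap 0.178 q [-0.18  0.46  1.75  0.    0.94  1.29]
```

View pics/s15.png

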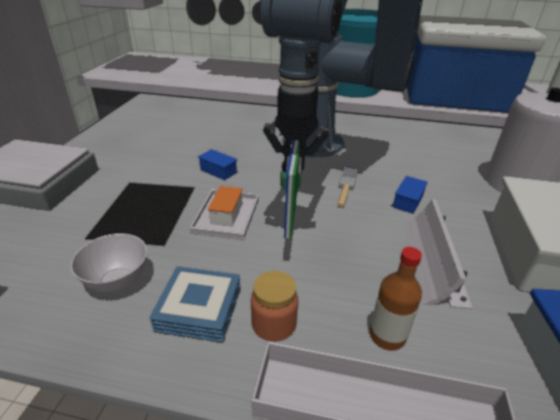

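>>> arm_command(
  rows=[
    [[-3.4,-40,0],0.003,0.8],
    [[-3.4,-40,0],0.003,0.8],
    [[-3.4,-40,0],0.003,0.8],
    [[-3.4,-40,0],0.003,0.8],
    [[-3.4,-40,0],0,0.8],
    [[-3.4,-40,0],0,0.8],
    [[-3,-35,0],0,0.8],
    [[-2,-18,0],0,0.8],
    [[-1,-8,0],0,0.8],
    [[0,0,0],0,0.8],
    [[0,0,0],0,0.8],
  ],
)

```text
t: 20.98
tcp_pos: [0.4927, -0.2787, 0.1616]
tool_rot: [0.998, 0.056, -0.0, -0.001]
force: [0.5, 0.9, -5.2]
finger_gap: 0.179
```

```bash
python3 -c "
from h import *
st();c,im=shot('scene','pics/s16.png');shot('wrist','pics/w16.png')
from station import manip
s=manip.sense();a=np.radians(6.0);d=np.array(s['tcp_pos'])[:2]*1000-[499,-361.8];print(d@[np.cos(a),np.sin(a)],d@[-np.sin(a),np.cos(a)])
cv2.imwrite('pics/s16c.png',cv2.resize(im[80:280,70:290],None,fx=3,fy=3))"
```

```text
t 20.98 tcp [ 492.7 -278.7  161.6] jaw -83.5 F [ 0.5  0.9 -5.2] gap 0.179 q [-0.71  0.51  1.63  0.    1.    0.74]
2.5338404980071028 82.97217672042173
```

View pics/s16c.png

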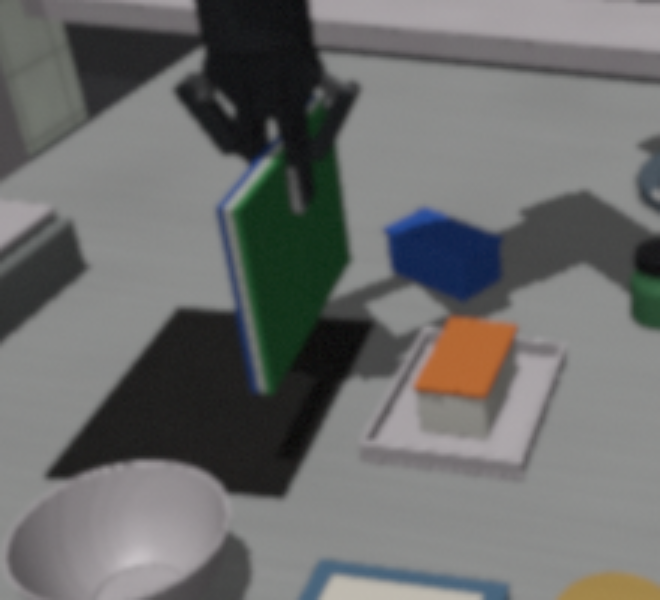

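View pics/w16.png

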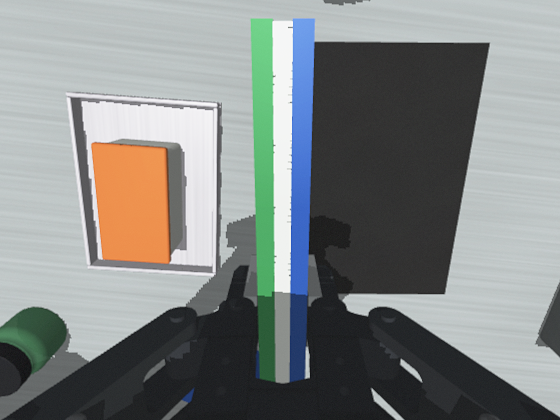

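>>> arm_command(
  rows=[
    [[0,0,-30],0,0.8],
    [[0,0,-25],0,0.8],
    [[0,0,-12],0,0.8],
    [[0,0,-6],0,0.8],
    [[0,0,-3],0,0.8],
    [[0,0,0],0,0.8],
    [[0,0,0],0,0.8],
  ],
)

```text
t: 21.95
tcp_pos: [0.4932, -0.2806, 0.0865]
tool_rot: [0.998, 0.056, 0.0, 0.0]
force: [-0.2, -0.4, -4.3]
finger_gap: 0.178
```

```bash
python3 -c "
from h import *
st()"
```

```text
t 21.95 tcp [ 493.2 -280.6   86.5] jaw -83.6 F [-0.2 -0.4 -4.3] gap 0.178 q [-0.71  0.62  1.69  0.    0.83  0.74]
```

>>> arm_command(
  rows=[
    [[0,0,-2],0,0.8],
    [[0,0,-1.5],0,0.8],
    [[0,0,0],0,0.8],
    [[0,0,0],0,0.5],
    [[0,0,0],0,0.3],
    [[0,0,0],0,0],
    [[0,0,0],0,-0.4],
    [[0,0,0],0,-1],
    [[0,0,0],0,-1],
    [[0,0,0],0,-1],
  ],
  squeeze=20,
)

```text
t: 23.2
tcp_pos: [0.4928, -0.2803, 0.0823]
tool_rot: [0.998, 0.056, -0.0, -0.0]
force: [-1.3, -0.4, -0.6]
finger_gap: 0.998
```

```bash
python3 -c "
from h import *
st();c,im=shot('scene','pics/s17.png');shot('wrist','pics/w17.png')
cv2.imwrite('pics/s17c.png',cv2.resize(im[80:280,70:290],None,fx=3,fy=3))"
```

```text
t 23.2 tcp [ 492.8 -280.3   82.3] jaw -83.6 F [-1.3 -0.4 -0.6] gap 0.998 q [-0.71  0.63  1.69  0.    0.82  0.74]
```

View pics/s17c.png

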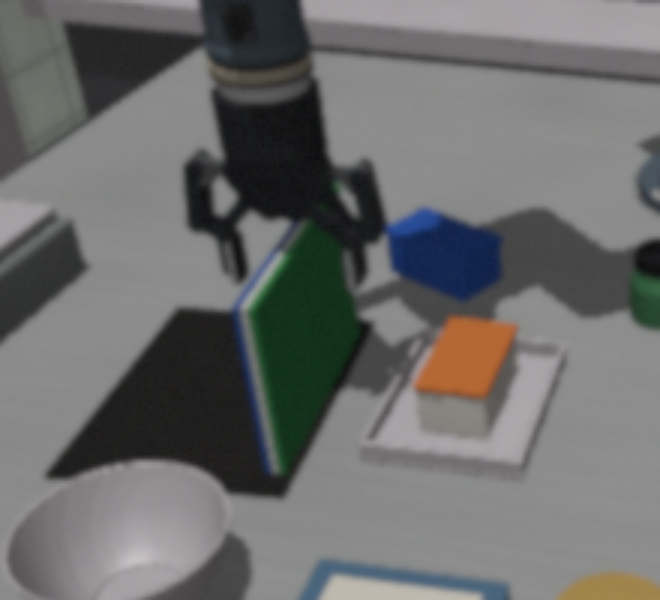

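View pics/w17.png

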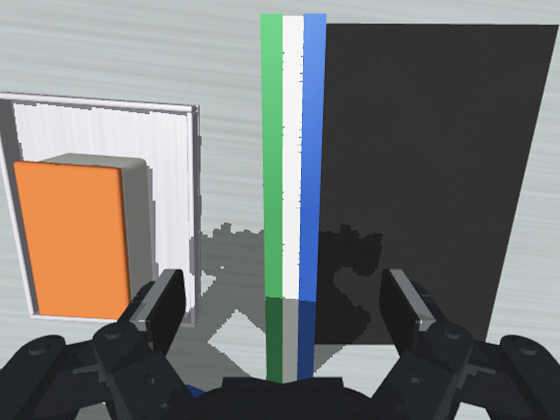

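>>> arm_command(
  rows=[
    [[0.9,-8,0],0,-1],
    [[0.9,-8,0],0,-1],
    [[0.9,-8,0],0,-1],
    [[0.7,-6,0],0,-1],
    [[0.7,-6,0],0,-1],
    [[0.7,-6,0],0,-1],
    [[0.4,-4,0],0,-1],
    [[0,0,0],0,-1],
    [[0,0,0],0,-1],
  ],
)

```text
t: 24.42
tcp_pos: [0.4979, -0.326, 0.0823]
tool_rot: [0.998, 0.056, -0.0, -0.0]
force: [0.3, -0.1, 1.1]
finger_gap: 1.003
```

```bash
python3 -c "
from h import *
st();c,im=shot('scene','pics/s18.png')
cv2.imwrite('pics/s18c.png',cv2.resize(im[80:280,70:290],None,fx=3,fy=3))"
```

```text
t 24.43 tcp [ 497.9 -326.    82.3] jaw -83.6 F [ 0.3 -0.1  1.1] gap 1.003 q [-0.77  0.66  1.62  0.    0.87  0.69]
```

View pics/s18c.png

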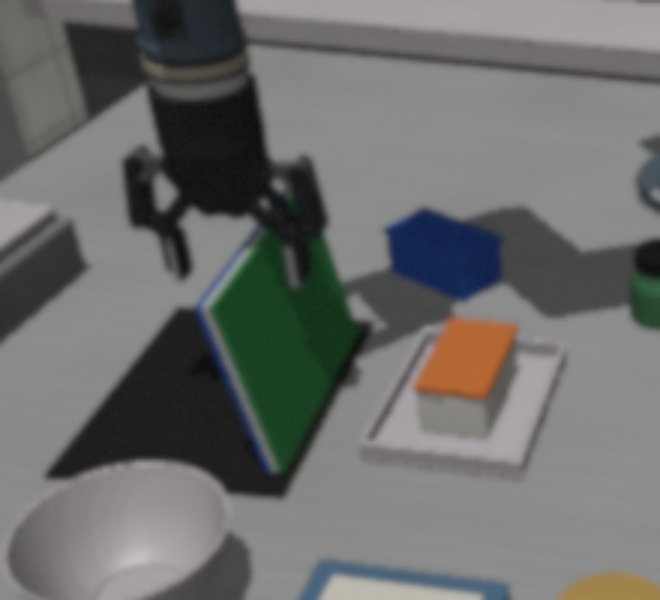

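>>> arm_command(
  rows=[
    [[0.8,-8,0],0,-1],
    [[0.8,-8,0],0,-1],
    [[0,0,0],0,-1],
    [[0,0,0],0,-1],
  ],
)

```text
t: 24.98
tcp_pos: [0.5003, -0.3439, 0.0829]
tool_rot: [0.998, 0.056, 0.001, 0.001]
force: [1.4, -3.2, 2.9]
finger_gap: 0.998
```

```bash
python3 -c "
from h import *
st();c,im=shot('scene','pics/s19.png');shot('wrist','pics/w19.png')
cv2.imwrite('pics/s19c.png',cv2.resize(im[80:280,70:290],None,fx=3,fy=3))"
```

```text
t 24.98 tcp [ 500.3 -343.9   82.9] jaw -83.6 F [ 1.4 -3.2  2.9] gap 0.998 q [-0.79  0.67  1.59 -0.    0.88  0.67]
```

View pics/s19c.png

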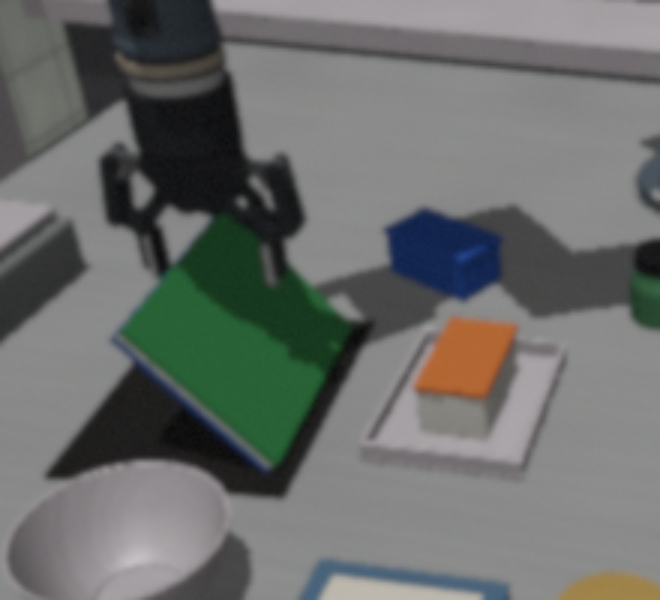

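View pics/w19.png

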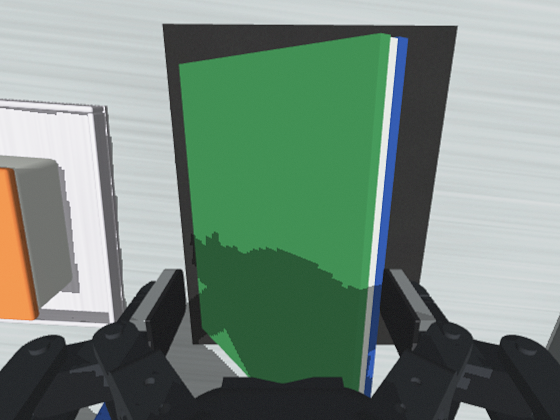

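>>> arm_command(
  rows=[
    [[0.6,-6,-13],0,-1],
    [[0.9,-8,-12],0,-1],
    [[1,-9,-12],0,-1],
    [[1,-10,-10],0,-1],
    [[0.7,-6,-10],0,-1],
    [[0.7,-6,-9],0,-1],
    [[0,0,0],0,-1],
    [[0,0,0],0,-1],
  ],
)

```text
t: 26.08
tcp_pos: [0.5045, -0.387, 0.0165]
tool_rot: [0.998, 0.056, -0.0, -0.0]
force: [-0.2, -0.2, 0.6]
finger_gap: 1.003
```

```bash
python3 -c "
from h import *
st();c,im=shot('scene','pics/s20.png');shot('wrist','pics/w20.png')
cv2.imwrite('pics/s20c.png',cv2.resize(im[80:280,70:290],None,fx=3,fy=3))"
```

```text
t 26.07 tcp [ 504.5 -387.    16.5] jaw -83.6 F [-0.2 -0.2  0.6] gap 1.003 q [-0.83  0.8   1.53  0.    0.81  0.63]
```

View pics/s20c.png

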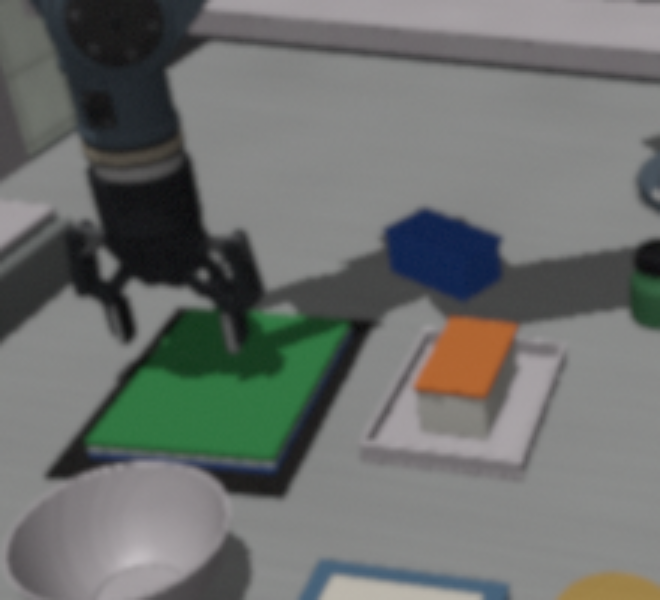

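View pics/w20.png

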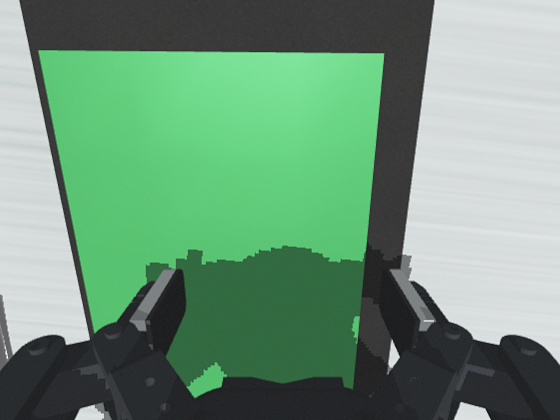

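>>> arm_command(
  rows=[
    [[0,0,40],0,-1],
    [[0,10,60],0,-1],
    [[0,10,50],0,-1],
    [[0,0,0],0,-1],
    [[0,0,0],0,-1],
  ],
)

```text
t: 26.8
tcp_pos: [0.5042, -0.3667, 0.1664]
tool_rot: [0.998, 0.056, -0.0, -0.0]
force: [0.1, -0.5, 0.4]
finger_gap: 0.998
```

```bash
python3 -c "
from h import *
st();c,im=shot('wrist','pics/w21.png');ct,it=shot('top','pics/t21.png')
g=max(blobs(mask(im,[50,80,40],[85,255,255])),key=cv2.contourArea);h=cv2.convexHull(g)[:,0]
p=(onz(c,h,.019)[:,:2]*1000).astype(np.float32);r=cv2.minAreaRect(p);print(r,cv2.boxPoints(r).round())
g=max(blobs(mask(it,[50,80,40],[85,255,255])),key=cv2.contourArea);h=cv2.convexHull(g)[:,0]
p=(onz(ct,h,.019)[:,:2]*1000).astype(np.float32);r=cv2.minAreaRect(p);print('top',r)
"
```

```text
t 26.8 tcp [ 504.2 -366.7  166.4] jaw -83.6 F [ 0.1 -0.5  0.4] gap 0.998 q [-0.81  0.58  1.48 -0.    1.08  0.65]
((499.20074462890625, -356.93511962890625), (200.5909423828125, 150.76132202148438), 5.977688789367676) [[ 392. -292.]
 [ 407. -442.]
 [ 607. -421.]
 [ 591. -272.]]Traceback (most recent call last):
  File "<string>", line 6, in <module>
    g=max(blobs(mask(it,[50,80,40],[85,255,255])),key=cv2.contourArea);h=cv2.convexHull(g)[:,0]
ValueError: max() iterable argument is empty
```

View pics/w21.png

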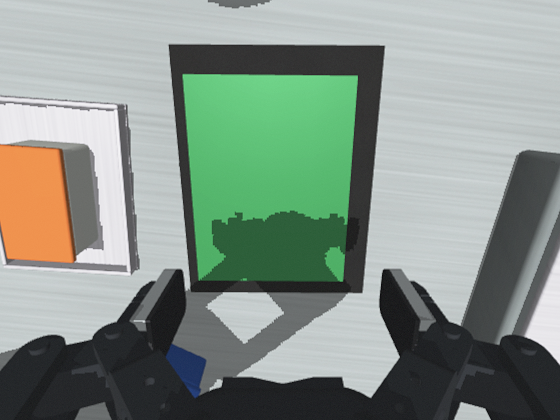

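View pics/t21.png

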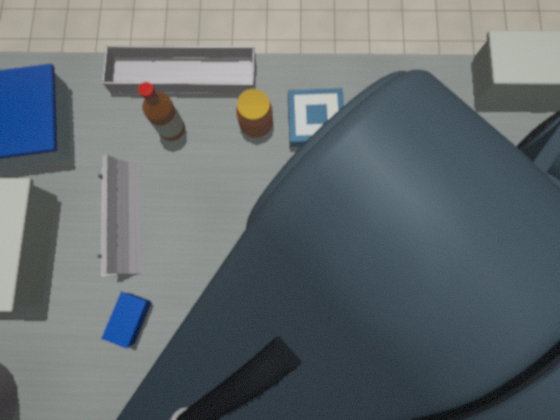

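>>> arm_command(
  rows=[
    [[-7,42.5,0],-0.015,-0.65],
    [[-7,42.5,-10],-0.015,-0.65],
    [[-7,42.5,-10],-0.015,-0.65],
    [[-7,42.5,-10],-0.015,-0.65],
    [[-7.5,42.5,-10],-0.015,-0.65],
    [[0,0,0],0,-0.65],
    [[0,0,0],0,-0.65],
  ],
)

```text
t: 27.78
tcp_pos: [0.4693, -0.1552, 0.1256]
tool_rot: [1.0, 0.019, -0.0, -0.0]
force: [0.7, -0.8, 0.4]
finger_gap: 0.83
```

```bash
python3 -c "
from h import *
st();c,im=shot('wrist','pics/w22.png')
g=max(blobs(mask(im,[5,130,80],[20,255,255])),key=cv2.contourArea);h=cv2.convexHull(g)[:,0]
p=(onz(c,h,.055)[:,:2]*1000).astype(np.float32);r=cv2.minAreaRect(p);print(r,cv2.boxPoints(r).round())
"
```

```text
t 27.77 tcp [ 469.3 -155.2  125.6] jaw -87.9 F [ 0.7 -0.8  0.4] gap 0.83 q [-0.55  0.49  1.84 -0.    0.82  0.99]
((469.7423095703125, -154.92462158203125), (101.79704284667969, 58.64031982421875), 2.132134199142456) [[ 418. -128.]
 [ 420. -186.]
 [ 522. -182.]
 [ 520. -124.]]
```

View pics/w22.png

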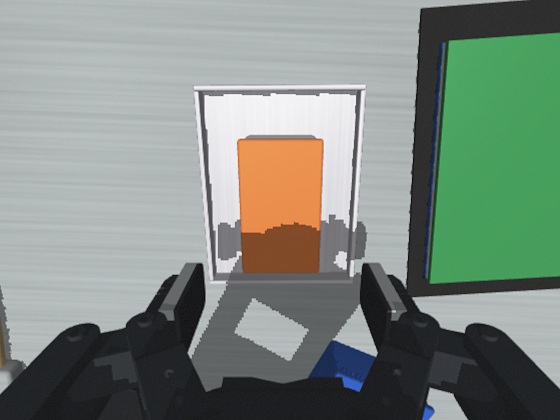

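Tub centre is at (469.7,-154.9), yaw 2.1°, so the tool is directly above it. Descending and gripping.

>>> arm_command(
  rows=[
    [[0,0,-40],0,-0.65],
    [[0,0,-40],0,-0.65],
    [[0,0,-25],0,-0.65],
    [[0,0,-14],0,-0.65],
    [[0,0,0],0,-0.65],
    [[0,0,0],0,0.6],
    [[0,0,0],0,0.6],
    [[0,0,0],0,0.6],
    [[0,0,0],0,0.6],
  ],
  squeeze=30,
)

```text
t: 28.95
tcp_pos: [0.4695, -0.1551, 0.008]
tool_rot: [1.0, 0.018, 0.001, 0.0]
force: [-0.1, -0.2, 4.8]
finger_gap: 0.672
```

```bash
python3 -c "
from h import *
st()"
```

```text
t 28.95 tcp [ 469.5 -155.1    8. ] jaw -87.9 F [-0.1 -0.2  4.8] gap 0.672 q [-0.55  0.71  1.91 -0.    0.53  0.99]
```

>>> arm_command(
  rows=[
    [[0,0,20],0,0.6],
    [[0,0,40],0,0.6],
    [[2,-13,20],0.015,0.6],
    [[5.5,-38,0],0.015,0.6],
    [[5.5,-38,0],0.015,0.6],
    [[5.5,-38,0],0.015,0.6],
    [[5.5,-38,0],0.015,0.6],
    [[4,-28,0],0,0.6],
    [[1.5,-10,0],0,0.6],
    [[0,0,0],0,0.6],
    [[0,0,0],0,0.6],
  ],
)

```text
t: 30.32
tcp_pos: [0.4979, -0.3559, 0.087]
tool_rot: [0.998, 0.056, -0.001, -0.001]
force: [-0.4, 0.4, -2.3]
finger_gap: 0.675
```

```bash
python3 -c "
from h import *
st();shot('wrist','pics/w23.png')"
```

```text
t 30.32 tcp [ 497.9 -355.9   87. ] jaw -83.5 F [-0.4  0.4 -2.3] gap 0.675 q [-0.8   0.67  1.57  0.    0.91  0.65]
```

View pics/w23.png

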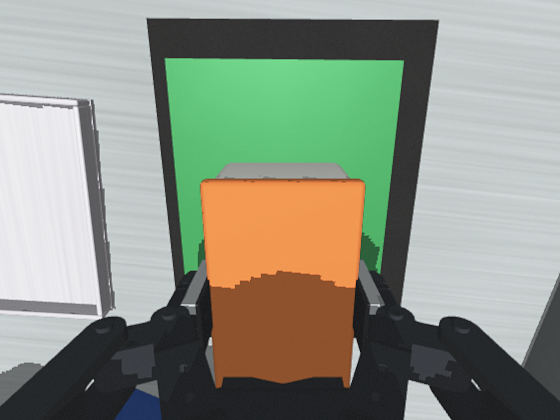

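>>> arm_command(
  rows=[
    [[1,-1,-30],0,0.6],
    [[0,0,-18],0,0.6],
    [[0,0,-9],0,0.6],
    [[0,0,-4],0,0.6],
    [[0,0,-3],0,0.6],
    [[0,0,0],0,0.6],
  ],
)

```text
t: 31.12
tcp_pos: [0.4997, -0.359, 0.0236]
tool_rot: [0.998, 0.056, 0.0, 0.0]
force: [0.7, 0.7, -1.5]
finger_gap: 0.672
```

```bash
python3 -c "
from h import *
st()"
```

```text
t 31.12 tcp [ 499.7 -359.    23.6] jaw -83.6 F [ 0.7  0.7 -1.5] gap 0.672 q [-0.8   0.77  1.59  0.    0.79  0.65]
```

>>> arm_command(
  rows=[
    [[0,0,-1.5],0,0.6],
    [[0,0,0],0,0.6],
    [[0,0,0],0,-0.6],
    [[0,0,0],0,-0.8],
    [[0,0,0],0,-0.8],
    [[0,0,25],0,-0.8],
    [[0,0,50],0,-0.8],
    [[0,10,50],0,-0.8],
    [[-30,50,20],0,-0.8],
    [[-30,50,0],0,-0.8],
    [[-20,50,0],0,-0.8],
    [[0,0,0],0,-0.8],
  ],
)

```text
t: 32.62
tcp_pos: [0.4163, -0.1943, 0.1666]
tool_rot: [0.998, 0.057, -0.002, -0.002]
force: [-0.3, 0.1, -0.3]
finger_gap: 0.904
```

```bash
python3 -c "
from h import *
st();c,im=shot('scene','pics/s24.png');ct,it=shot('top','pics/t24.png');cw,iw=shot('wrist','pics/w24.png')
for n,k,i in(('scene',c,im),('wrist',cw,iw)):
  for nm,lo,hi,z in(('lid',[5,130,80],[20,255,255],.069),('green',[50,80,30],[85,255,255],.019)):
    B=blobs(mask(i,lo,hi),300)
    for g in B[:2]:
      h=cv2.convexHull(g)[:,0];p=(onz(k,h,z)[:,:2]*1000).astype(np.float32);r=cv2.minAreaRect(p);print(n,nm,np.round(r[0],1),np.round(r[1],1),round(r[2],1))
cv2.imwrite('pics/s24c.png',cv2.resize(im[120:320,50:290],None,fx=3,fy=3))
"
```

```text
t 32.62 tcp [ 416.3 -194.3  166.6] jaw -83.4 F [-0.3  0.1 -0.3] gap 0.904 q [-0.68  0.38  1.88  0.    0.89  0.78]
scene lid [778.6  36. ] [143.6  76.5] 12.9
scene lid [685.5 249. ] [107.7  67. ] 6.3
scene green [ 502.6 -357. ] [201.4 157.7] 5.7
wrist lid [ 499.  -358.5] [102.6  61.3] 6.4
wrist green [ 494.8 -356.8] [192.6 151.5] 6.0
wrist green [297.2 -30.8] [60.8 63.5] 53.1
```

View pics/s24c.png

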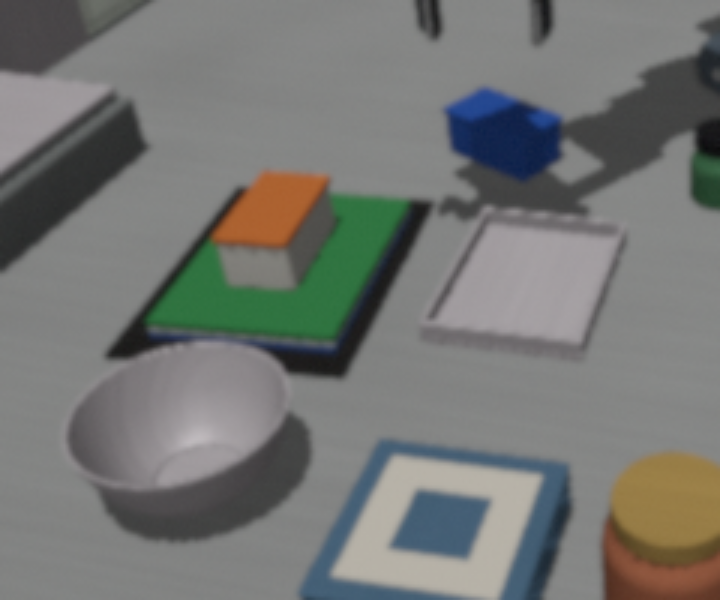

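View pics/w24.png

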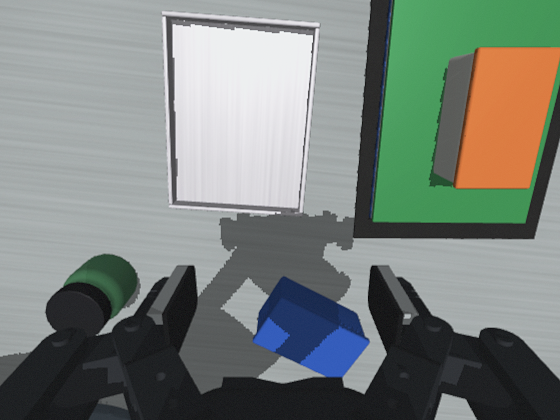

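The tub stands on the green side at (499,-358). The board centre is (502,-357) from the scene view, or (495,-357) from the wrist view where the picture cuts off one end. The mat centre is (499,-362), with the board in line with it. The bystanders have not moved and the arm is clear, so I'm handing in.

```bash
python3 -c "
from station import manip
print(manip.sign_off())"
```

```text
the job is handed in; nothing more can be done
None
```

The job is done and handed in at about 33 s. I set the tub aside in the tray and pushed the board up the upstand until it leaned there on its own. Then I pulled it upright by its top edge, carried it over and tipped it down green side up on the mat. Last, I stood the tub on the middle of the green side.

- **Board:** about 5 mm from the mat's centre and in line with it (both about 6°).
- **Tub:** upright, within about 5 mm of the board's centre.
- **Robot and bystanders:** the tool force reads zero, and the sauce bottle, jar, plates and bowl look unmoved in the pictures.

Three things disagreed or went wrong:

- **Fingertip height:** the fingertips stood about 25 mm higher relative to the reported TCP than the description says. On the first grasp one finger therefore landed on the tub's lid with about 30 N. Nothing was visibly moved; I measured the offset in two camera views and used it from then on.
- **Final board position:** the last readings of the board's centre differ by about 7 mm along its length, because the wrist picture cuts off one end. The earlier full wrist view gave (499,-357).
- **Top camera:** the arm blocked its view of the mat when I tried it to check the board, so those final measurements come from the scene and wrist cameras.

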